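# Set a click-stop sample table to 60 degrees and lock it with its spring clip

### The job

Set the click-stop sample table to 60 degrees: swing it by its handle until it rests in the fourth click anticlockwise (seen from above) of the raised zero lug on its base. Then lock it there by pressing the spring-wire clip sideways into the spindle groove, flat on the collar, until it snaps fully home. Do not knock over or push about the vial and the crucible standing nearby.

Things in the scene. Friction and masses are not known exactly. Their poses are not given: they have to be found in the camera images.
- index_base: Round base of the click-stop table, fixed to the bench, 160 mm wide; bolt lugs reach 92 mm out at its +y and -y. Origin on the swivel axis at bench height, z up; -x points to the zero lug. The flange (26 mm high) has 24 division lines, one each 15 deg. The fixed spindle in the middle is 14 mm thick with a round head: 26 mm wide, 58 to 68 mm above the bench, lower rim chamfered.
- zero_mark (a point): Top of the zero lug, a raised dark block 10 x 5 x 5 mm on the base's flange, 73 mm from the swivel axis on the base's -x side; the zero of the division.
- turntable: Swivelling aluminium table, 130 mm wide, top 42 mm above the bench (sample plate and clamps to 47 mm). Origin on the swivel axis at bench height; +x points to the handle. Turns endlessly both ways, with a click notch on each division line, 15 deg apart. A push of about 7 N at the handle carries it over a crest; let go between crests it springs into the notch, right on a crest it can stick.
- handle (a point): Centre of the top of the table's upright black round handle: 16 mm thick, 72 mm from the swivel axis, 42 to 100 mm above the bench (foot 20 mm wide). Its angle about the axis is the table's setting: 0 over the zero lug, positive anticlockwise seen from above. It starts about 30 to 75 deg clockwise of the lug.
- collar_top (a point): Centre of the top of the sprung steel collar round the spindle: 52 mm wide, flat, 52 mm above the bench. It hops up about 3 mm at each click and drops in the notch. Out of a notch it leaves too small a gap for the clip; with the clip in, it cannot hop and the table is locked.
- groove (a point): Middle of the spindle groove, on the swivel axis, 55 mm above the bench: the 14 mm thick stretch of spindle, 6 mm high, between the collar's top (52 mm) and the underside of the spindle's head (58 mm). It runs all round; the clip may be pushed in level from any side clear of the handle.
- lock_clip: Lock clip, lying flat: a U of 5 mm spring wire with a grey grip at its closed end. Origin under its seat's centre, at the underside; z up; +x is the open side and the way to push. Wire tips 18 mm ahead of the origin, 33 mm wide. The arms spring over the spindle at about 15 N and snap shut (force drops); then the closed end stops firmly against the spindle. Centres itself from 3 mm off sideways.
- clip_seat (a point): Centre of the clip's seat, where the spindle's centre comes to lie, at half the wire's thickness (2.5 mm above the underside).
- clip_grip (a point): Centre of the top of the clip's grip: an upright grey block 18 mm long (clip's x), 10 mm thick (clip's y), 34 mm high above the clip's underside, 36 mm behind the clip's origin; its foot, 20 x 24 mm, is 6 mm high. Pinch it from above across the 10 mm.
- vial_c: White sample vial, 28 mm across, 55 mm tall, standing on the bench behind the work; origin under its centre. Leave it alone.
- crucible: Porcelain crucible, 44 mm across, 32 mm tall, standing on the bench to the left; origin under its centre. Leave it alone.
Things that resemble listed ones, but are neither listed nor needed, are in the scene too. Leave any purple or red look-alike of the lock_clip alone.

How it is judged:
By the outcome, as a careful person would: the job done as asked, in the order asked, and still so for the second after the job is handed in, with the robot touching nothing.
It also fails if it takes over 64 s, if anything falls off the work surface, if the arm or the gripper's body presses on something with over 40 N, if the wrist force passes 120 N, or if a joint passes its speed limit or range.

### The arm

A 6-joint arm with a two-finger parallel gripper is mounted at the origin on a cart in front of the work surface, level with it; the furniture and walls round the work are solid. World frame = base frame: x ahead of the robot, y to its left, z up, the work surface at z = 0. Lengths are in m, angles in rad, forces in N, time in s.
With the tool pointing down it reaches from about 0.35 to 0.975 m from the base axis. Payload 4.9 kg.
Tool frame: the origin (TCP) lies midway between the tips of the shut fingers; the grasp point (between the pads) lies 19 mm behind it (manip.pinch_z is the x of the grasp point in the tool frame, in m); x points along the fingers, y is the direction in which the jaws open and shut, and the axes are right-handed (so a half turn about x gives the same grasp; the last joint's range is limited). The gripper opens to 85 mm and grips with 20 to 120 N. Pads are 22 mm wide; open, the fingers measure 114 mm over their backs; the gripper's body (76 mm by 85 mm) begins 54 mm behind the grasp point. The pads swing forward as they close: fully open they stand 13 mm farther back than shut.
Start: joints at [1.073, 0.053, 1.613, -0, 1.476, -0.119], TCP at [0.231, 0.581, 0.231] pointing down, gripper open.
Joint ranges: [-3.01, 3.01], [-1.01, 2.22], [0.06, 2.58], [-1.02, 4.17], [0.09, 2.62], [-3.14, 3.14]. Speed limits (rad/s): [2.57, 2.57, 3.14, 3.14, 3.14, 3.14].

### API

Orientations are given as a unit quaternion [w, x, y, z].
In Python, from plant import sensors, cams, workorder, manip gives the robot as it stands.
- The arm moves only by the tool drive_tool, never from a script. Its argument "series" is a list of rows, each an object of numbers: "x", "y", "z": the shift along the tool's x, y, z in units of 25 mm (1.0 is 25 mm); "ax", "ay", "az": the turn, a rotation vector about the tool's x, y, z in units of 5 degrees (1.0 is 5 degrees). A call has 1 to 5 rows; each row is the pose to reach, as a shift and turn from the pose commanded when the call began, along the tool's axes at that moment; what a row does not reach only later rows make up. A row lasts 1/12 s, in which the tool goes at most 41.7 mm and 7.16 degrees, less where a joint would pass 70% of its speed; a pose out of reach is approached as far as the arm can. A call with a gripper value outside its range is refused whole. "hand" is the opening, from 0 (shut) to 1 (fully open), set as the call begins (left out, the last holds). The fingers move at their own pace and stop on an object; the grip force is fixed at half the most. Time passes only in rows, so rows that repeat a pose let the fingers close. It gives the time, the measured TCP pose, the force and the opening at its end, in the units of the state.
- sensors.state(): the state, without advancing time (a new reading comes with each control period).
- cams.grab_frame(name): name is "scene" or "top"; returns a dict with "img" (480x640x3 uint8, blue, green, red), "camera_matrix" (3x3 intrinsics, pixels), "cam_to_world" (4x4, takes a point from camera to world coordinates). Camera axes: x right, y down, z forward; pixel columns grow to the right and rows downward; lengths in m; the calibration is good to about 2 mm. A picture is of the moment at which its call begins. There is no depth.
- workorder.job_done(): hands the job in, once; it reports no verdict.
The state is a dict: "time": time; "joint_pos": joint angles; "joint_vel": joint speeds; "joint_efforts": joint torques, N m; "tool_pos": TCP position; "tool_rot": TCP orientation; "contact_force": force on the tool from outside, world axes, zero at the start; "ft_torque": the same for the moment, N m; "gripper_width": opening from 0.0 (shut) to 1.0 (fully open).
Only numpy, scipy, OpenCV 4.12 (cv2) and the standard library are available. Lean on these libraries where they do the work, as an engineer would, in place of code of your own. Each camera call takes 0.05 s, during which the arm holds its last target.

## Working session

There is one attempt and no reset: what is moved stays moved. The work goes in short steps, Python scripts to look and compute and a tool call to move; the robot and the scene stay as the last step left them, time stands still between calls to the robot, and variables do not carry over. Pictures are saved under pics/ and viewed, and the job is handed in when it is done.

Besides the shell and the picture viewer there is one more tool, called after "Emit:" as name(argument=value, ...), one argument or row to a line, values as JSON. drive_tool: Moves the arm, as the interface text tells. Its arguments: {"type":"object","properties":{"series":{"type":"array","items":{"type":"object","properties":{"x":{"type":"number"},"y":{"type":"number"},"z":{"type":"number"},"ax":{"type":"number"},"ay":{"type":"number"},"az":{"type":"number"}}}},"hand":{"type":"number"}},"required":["series"]}

```bash
ls; mkdir -p pics; python3 - <<'E'
from plant import sensors,cams,manip
import cv2
print(sensors.state()); print([ (k,getattr(manip,k)) for k in dir(manip) if k[0]!='_'])
for n in("scene","top"):
    f=cams.grab_frame(n); cv2.imwrite(f"pics/{n}0.png",f["img"]); print(n,f["camera_matrix"].tolist(),f["cam_to_world"].round(4).tolist())
E
```

```text
pics
{'time': 0.0, 'joint_pos': array([ 1.07302832e+00,  5.33717553e-02,  1.61428839e+00,  8.59982250e-06,
        1.47601038e+00, -1.19026185e-01]), 'joint_vel': array([ 0.00085715, -0.00183388, -0.00086113, -0.00052996,  0.00141478,
       -0.00054836]), 'joint_efforts': array([ 2.23386582e-03, -3.93675649e+01, -3.70182931e+01,  4.37884012e-05,
        6.87388223e-03, -1.53789489e-05]), 'tool_pos': array([0.23080768, 0.58015   , 0.23005714]), 'tool_rot': array([ 0.69423943,  0.1324077 ,  0.69469117, -0.13380582]), 'contact_force': array([-1.38219582,  0.18449553,  1.42041707]), 'ft_torque': array([-0.00175365,  0.01315202,  0.02370197]), 'gripper_width': 1.0038114924977486}
[('IKError', <class 'plant.IKError'>), ('pinch_z', -0.0187)]
scene [[454.9510425259606, 0.0, 312.6913809837169], [0.0, 454.9510425259606, 233.5087725198234], [0.0, 0.0, 1.0]] [[0.4559, -0.3824, 0.8037, -0.136], [-0.8901, -0.1953, 0.4119, -0.5816], [-0.0006, -0.9031, -0.4294, 0.453], [0.0, 0.0, 0.0, 1.0]]
top [[447.15149405118905, 0.0, 312.6321681414974], [0.0, 447.15149405118905, 237.16047239951942], [0.0, 0.0, 1.0]] [[-0.0301, -0.991, 0.1307, 0.4432], [-0.9994, 0.032, 0.0126, -0.2617], [-0.0166, -0.1303, -0.9913, 0.9713], [0.0, 0.0, 0.0, 1.0]]
```

View pics/scene0.png

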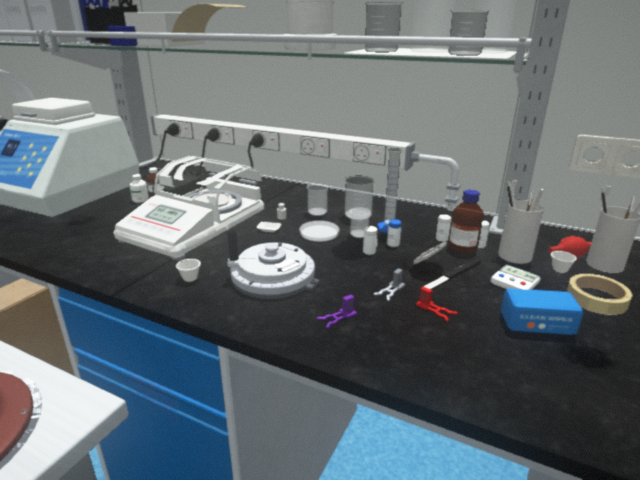

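View pics/top0.png

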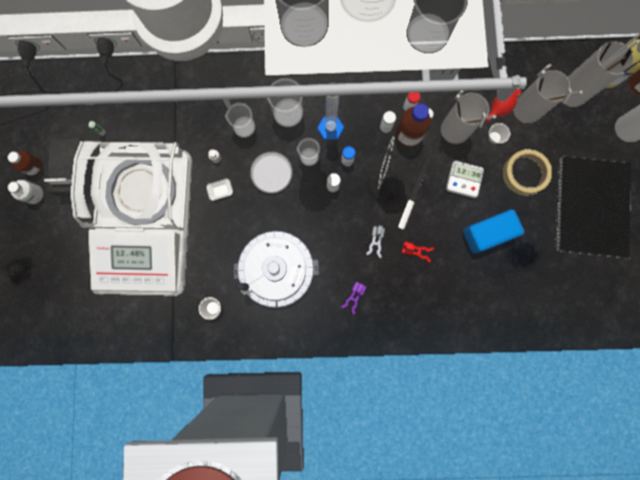

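The scene view shows the table at (272,268), handle at (232,245), grey clip at (390,284), purple clip at (338,312) and red clip at (437,303). In the top view they are at: table (275,268), handle ~(244,287), grey clip (376,241), purple (354,297), red (418,251). I'll enlarge next.

```bash
python3 - <<'E'
import cv2,numpy as np
t=cv2.imread('pics/top0.png');s=cv2.imread('pics/scene0.png')
cv2.imwrite('pics/t1.png',cv2.resize(t[200:340,190:390],None,fx=4,fy=4,interpolation=cv2.INTER_CUBIC))
cv2.imwrite('pics/s1.png',cv2.resize(s[210:350,220:420],None,fx=4,fy=4,interpolation=cv2.INTER_CUBIC))
E
```

```text
(no output)
```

View pics/t1.png

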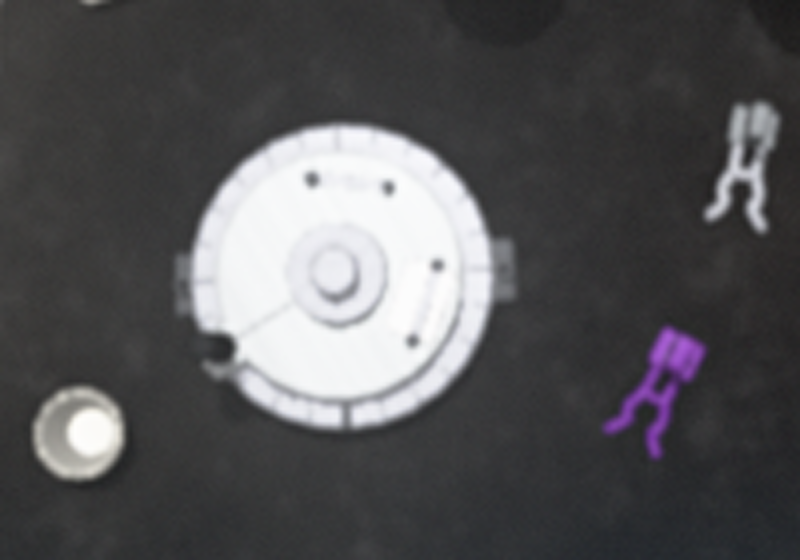

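View pics/s1.png

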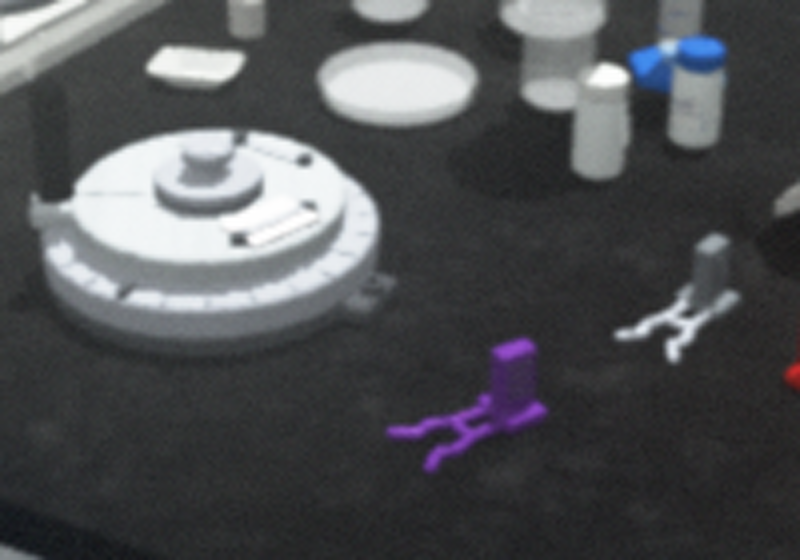

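The only clip in grey/steel is at top (376,241) / scene (390,284); the purple (354,297) and red (418,251) ones are look-alikes. The zero lug is at top (276,304), the handle at top (245,287), clockwise of it. Now I'll measure with masks.

```bash
cat > h.py <<'E'
import numpy as np, cv2
K={}
def ray(f,u,v):
    K_=f["camera_matrix"];T=f["cam_to_world"]
    d=T[:3,:3]@np.linalg.inv(K_)@np.array([u,v,1.]);return T[:3,3],d/np.linalg.norm(d)
def onz(f,u,v,z):
    o,d=ray(f,u,v);return o+d*(z-o[2])/d[2]
def tri(fs,pts):
    A=np.zeros((3,3));b=np.zeros(3);R=[]
    for f,p in zip(fs,pts):
        o,d=ray(f,*p);P=np.eye(3)-np.outer(d,d);A+=P;b+=P@o;R.append((o,P))
    x=np.linalg.solve(A,b);return x,[np.linalg.norm(P@(x-o))*1000 for o,P in R]
def proj(f,p):
    T=f["cam_to_world"];q=f["camera_matrix"]@(T[:3,:3].T@(np.array(p)-T[:3,3]));return q[:2]/q[2]
E
python3 - <<'E'
from plant import cams
from h import *
import pickle
t=cams.grab_frame("top");s=cams.grab_frame("scene");pickle.dump((t,s),open('f0.pkl','wb'))
g=cv2.cvtColor(t["img"],cv2.COLOR_BGR2GRAY)
m=np.uint8(g>120)
w=np.zeros_like(m);w[215:322,230:320]=m[215:322,230:320]
w=cv2.morphologyEx(w,cv2.MORPH_OPEN,np.ones((5,5)))
c=max(cv2.findContours(w,0,1)[0],key=cv2.contourArea)[:,0]
P=np.array([onz(t,u,v,.026)[:2] for u,v in c])
for _ in range(6):
    A=np.c_[2*P,np.ones(len(P))];x=np.linalg.lstsq(A,(P**2).sum(1),rcond=None)[0];r=np.sqrt(x[2]+x[:2]@x[:2])
    e=abs(np.linalg.norm(P-x[:2],axis=1)-r);P=P[e<max(.0015,1.5*np.median(e))]
print("base",x[:2],r,len(P))
def show(f,x0,y0,w,h,k,n): cv2.imwrite(n,cv2.resize(f["img"][y0:y0+h,x0:x0+w],None,fx=k,fy=k,interpolation=cv2.INTER_CUBIC))
a=[]
for f,x0,y0 in((t,235,240),(s,225,225),(t,350,215),(s,360,255)):
    a.append(cv2.resize(f["img"][y0:y0+60,x0:x0+80],(400,300),interpolation=cv2.INTER_CUBIC))
cv2.imwrite('pics/d1.png',np.vstack([np.hstack(a[:2]),np.hstack(a[2:])]))
E
```

```text
base [ 0.50435722 -0.16873211] 0.07955624126969357 158
```

View pics/d1.png

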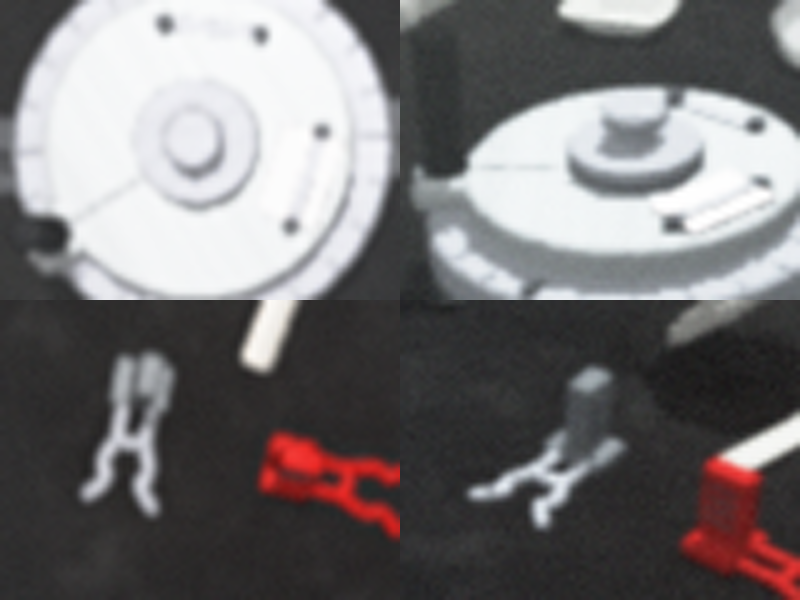

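```bash
python3 - <<'E'
from h import *
import pickle
t,s=pickle.load(open('f0.pkl','rb'))
T=lambda u,v,x0,y0,o=0,q=0:(x0+(u-o)/5-.4,y0+(v-q)/5-.4)
P={'tipL':[T(88,494,350,215,0,300),T(476,492,360,255,400,300)],'tipR':[T(153,511,350,215,0,300),T(541,520,360,255,400,300)],
'grip':[T(158,376,350,215,0,300),T(590,378,360,255,400,300)],'head':[T(192,136,235,240),T(638,108,225,225,400)]}
for k,p in P.items(): print(k,tri((t,s),p)[0].round(4),np.round(tri((t,s),p)[1],1),onz(t,*p[0],.034 if k=='grip' else .068 if k=='head' else .0025).round(4))
c=onz(t,*T(130,437,350,215,0,300),.0025);print('crotch',c)
L,R=[onz(t,*P[k][0],.0025)[:2] for k in('tipL','tipR')]
d=L-R;print('sep',np.linalg.norm(d),'axis by perp',np.degrees(np.arctan2(*( -d[0],d[1])[::1])), 'mid',(L+R)/2)
G=onz(t,*P['grip'][0],.034)[:2];v=(L+R)/2-G;print('grip->mid',np.linalg.norm(v),np.degrees(np.arctan2(v[1],v[0])))
# lug, handle
lug=onz(t,276.3-.1,303.7,.031)[:2];C=np.array([.50436,-.16873]);
v=lug-C;print('lug',np.linalg.norm(v),np.degrees(np.arctan2(v[1],v[0])))
for z in(.1,):
  h=onz(t,*T(40,232,235,240),z)[:2]-C;print('handle',np.linalg.norm(h),np.degrees(np.arctan2(h[1],h[0])))
h=onz(t,*T(147,178,235,240),.042)[:2];h2=onz(t,*T(75,221,235,240),.042)[:2];v=h2-h;print('line',np.degrees(np.arctan2(v[1],v[0])))
for p in((372.0,0),):pass
# refine lug / handle by masks
g=cv2.cvtColor(t["img"],cv2.COLOR_BGR2GRAY)
print(g[294:312,268:286])
E
```

```text
tipL [ 0.5311 -0.3658  0.0056] [0.7 0.7] [ 0.5316 -0.3668  0.0025]
tipR [ 0.5226 -0.3931  0.0069] [0.9 0.9] [ 0.5233 -0.3945  0.0025]
grip [ 0.5766 -0.3927  0.0366] [2.2 2.2] [ 0.5778 -0.3952  0.034 ]
head [ 0.5046 -0.1681  0.066 ] [0. 0.] [ 0.5045 -0.1683  0.068 ]
crotch [ 0.55593495 -0.38616962  0.0025    ]
sep 0.028977822558255328 axis by perp -16.604854534865353 mid [ 0.52748167 -0.38066451]
grip->mid 0.052404069251485726 163.91535525256506
lug 0.07443904274171731 -179.2293404212776
handle 0.06816686462690821 123.36957680215478
line 119.1901327634798
[[245 245 245 245 244 245 246 245 244 244 245 245 246 245 244 245 246 246]
 [246 245 245 245 245 245 245 246 245 245 244 245 246 246 245 245 245 244]
 [246 246 245 245 245 245 245 246 246 246 245 246 246 245 245 244 240 234]
 [242 244 245 244 245 244 244 244 245 245 244 243 241 238 235 229 215 195]
 [221 228 233 233 233 234 234 234 235 235 232 226 215 206 196 181 165 156]
 [180 189 192 191 192 191 193 192 192 191 185 173 168 168 164 158 153 157]
 [191 188 173 164 161 162 161 150 144 146 154 155 164 182 191 193 189 194]
 [222 223 206 194 193 193 183 155 131 145 177 192 205 222 228 229 225 218]
 [227 233 230 228 230 230 220 175 137 160 210 230 232 234 236 236 230 222]
 [227 235 236 236 238 237 231 183 135 161 221 237 237 236 235 236 231 223]
 [225 234 236 235 236 237 229 179 134 160 217 236 235 231 228 228 223 204]
 [199 213 219 222 223 224 212 170 129 149 202 219 211 198 187 181 175 155]
 [137 151 162 166 168 175 169 139 111 124 157 165 149 132 121 111 104  91]
 [ 75  84  93  95 100 104 104  93  79  84  97  96  85  73  66  59  58  55]
 [ 53  53  53  55  53  55  59  58  56  57  56  55  54  49  52  54  55  54]
 [ 56  55  55  52  53  52  52  52  55  54  53  55  53  54  57  57  59  58]
 [ 59  59  60  60  58  59  55  57  57  57  58  60  59  56  62  63  61  63]
 [ 61  61  62  60  61  59  60  61  61  62  62  63  63  63  61  64  62  63]]
```

```bash
cat >> h.py <<'E'
from scipy.spatial.transform import Rotation as Ro
def rot(a): 
    c,s=np.cos(np.radians(a)),np.sin(np.radians(a));return np.array([[0,c,s],[0,s,-c],[-1,0,0]])
def plan(*targets):
    from plant import sensors
    S=sensors.state();q=S['tool_rot'];R=Ro.from_quat([q[1],q[2],q[3],q[0]]).as_matrix();p=S['tool_pos']
    print('t',S['time'].__round__(2),'pos',p.round(4),'ya',np.degrees(np.arctan2(R[1,1],R[0,1])).round(2),'tilt',np.round(R[:2,0],3),'F',S['contact_force'].round(1),'w',round(S['gripper_width'],3),'q',S['joint_pos'].round(2))
    for x,y,z,a in targets:
        d=R.T@(np.array([x,y,z])-p)/.025
        A=rot(a);w=Ro.from_matrix(R.T@A).as_rotvec(degrees=True)/5
        print((x,y,z,a),'->',d.round(2),w.round(2))
E
python3 - <<'E'
from h import *
import pickle
t,s=pickle.load(open('f0.pkl','rb'))
print('crucible',onz(t,210,308,.02),'redgrip',onz(t,405,247,.02),'vial',onz(t,334,182,.04),'balance corner', onz(t,188,290,.05))
C=np.array([.5045,-.1685]);th=120.5
h=C+.072*np.array([np.cos(np.radians(th)),np.sin(np.radians(th))]);print(h,proj(t,[*h,.1]),proj(s,[*h,.1]))
plan((*h,.2,30.5),(*h,.2,-149.5))
E
```

```text
crucible [ 0.42496776 -0.0286419   0.02      ] redgrip [ 0.54116402 -0.44592405  0.02      ] vial [ 0.68322257 -0.29907113  0.04      ] balance corner [0.46347148 0.00939348 0.05      ]
[ 0.46795724 -0.1064627 ] [239.85438742 285.5194803 ] [232.18972588 230.78530865]
t 0.2 pos [0.2309 0.5803 0.2305] ya 68.3 tilt [-0.001 -0.001] F [ 0.1  0.9 -0.6] w 1.001 q [ 1.07  0.05  1.61  0.    1.48 -0.12]
(np.float64(0.46795723786682925), np.float64(-0.10646270044821016), 0.2, 30.5) -> [  1.25 -22.02  18.97] [7.56 0.   0.02]
(np.float64(0.46795723786682925), np.float64(-0.10646270044821016), 0.2, -149.5) -> [  1.25 -22.02  18.97] [-2.844e+01 -2.000e-02  0.000e+00]
```

Emit:
drive_tool(
  series=[
    {"x":0.5,"y":-22.02,"z":18.97,"ax":-28.4},
    {"x":0.5,"y":-22.02,"z":18.97,"ax":-28.4},
    {"x":0.5,"y":-22.02,"z":18.97,"ax":-28.4},
    {"x":0.5,"y":-22.02,"z":18.97,"ax":-28.4},
    {"x":0.5,"y":-22.02,"z":18.97,"ax":-28.4},
  ],
  hand=0.6,
)

```text
schema error: expected keys x, y, z, ax, ay, az
```

```bash
python3 -c "
from h import *
plan((.468,-.1065,.2,-149.5))"
```

```text
t 0.2 pos [0.2309 0.5803 0.2305] ya 68.3 tilt [-0.001 -0.001] F [ 0.1  0.9 -0.6] w 1.001 q [ 1.07  0.05  1.61  0.    1.48 -0.12]
(0.468, -0.1065, 0.2, -149.5) -> [  1.25 -22.02  18.97] [-2.844e+01 -2.000e-02  0.000e+00]
```

Emit:
drive_tool(
  series=[
    {"x":0.5,"y":-22,"z":19,"ax":-28.4,"ay":0,"az":0},
    {"x":0.5,"y":-22,"z":19,"ax":-28.4,"ay":0,"az":0},
    {"x":0.5,"y":-22,"z":19,"ax":-28.4,"ay":0,"az":0},
    {"x":0.5,"y":-22,"z":19,"ax":-28.4,"ay":0,"az":0},
    {"x":0.5,"y":-22,"z":19,"ax":-28.4,"ay":0,"az":0},
  ],
  hand=0.6,
)

```text
time: 0.62
tool_pos: [0.2974, 0.3885, 0.2275]
tool_rot: [0.702, -0.082, 0.702, 0.082]
contact_force: [1.3, -0.1, 0.8]
gripper_width: 0.597
```

```bash
python3 -c "
from h import *
plan((.468,-.1065,.2,-149.5))"
```

```text
t 0.62 pos [0.2974 0.3885 0.2275] ya 103.29 tilt [-0. -0.] F [ 1.3 -0.1  0.8] w 0.597 q [ 0.77 -0.28  1.92 -0.    1.5  -1.04]
(0.468, -0.1065, 0.2, -149.5) -> [  1.11 -20.84   2.09] [-2.144e+01 -1.000e-02  0.000e+00]
```

Emit:
drive_tool(
  series=[
    {"x":0.5,"y":-20.8,"z":2.1,"ax":14.6,"ay":0,"az":0},
    {"x":0.5,"y":-20.8,"z":2.1,"ax":14.6,"ay":0,"az":0},
    {"x":0.5,"y":-20.8,"z":2.1,"ax":14.6,"ay":0,"az":0},
    {"x":0.5,"y":-20.8,"z":2.1,"ax":14.6,"ay":0,"az":0},
    {"x":0.5,"y":-20.8,"z":2.1,"ax":14.6,"ay":0,"az":0},
  ],
)

```text
time: 1.03
tool_pos: [0.364, 0.1912, 0.2229]
tool_rot: [0.693, 0.142, 0.692, -0.142]
contact_force: [1.6, -0.2, 0.6]
gripper_width: 0.599
```

```bash
python3 -c "
from h import *
plan((.468,-.1065,.2,30.5))"
```

```text
t 1.03 pos [0.364  0.1912 0.2229] ya 66.79 tilt [0.001 0.   ] F [ 1.6 -0.2  0.6] w 0.599 q [ 0.3  -0.5   2.09 -0.    1.55 -0.86]
(0.468, -0.1065, 0.2, 30.5) -> [ 0.92 -9.31  8.51] [ 7.26  0.01 -0.01]
```

Emit:
drive_tool(
  series=[
    {"x":0.5,"y":-9.3,"z":8.5,"ax":7.3,"ay":0,"az":0},
    {"x":0.5,"y":-9.3,"z":8.5,"ax":7.3,"ay":0,"az":0},
    {"x":0.5,"y":-9.3,"z":8.5,"ax":7.3,"ay":0,"az":0},
    {"x":0.5,"y":-9.3,"z":8.5,"ax":7.3,"ay":0,"az":0},
    {"x":0.5,"y":-9.3,"z":8.5,"ax":7.3,"ay":0,"az":0},
  ],
)

```text
time: 1.45
tool_pos: [0.4338, -0.0053, 0.2148]
tool_rot: [0.616, 0.349, 0.615, -0.348]
contact_force: [0.3, 0.1, 0.8]
gripper_width: 0.599
```

```bash
python3 -c "
from h import *
plan((.468,-.1065,.15,30.5))"
```

```text
t 1.45 pos [ 0.4338 -0.0053  0.2148] ya 30.92 tilt [ 0.001 -0.   ] F [0.3 0.1 0.8] w 0.599 q [-0.18 -0.43  2.06  0.    1.51 -0.72]
(0.468, -0.1065, 0.15, 30.5) -> [ 2.59 -0.91  4.18] [ 0.08  0.01 -0.01]
```

Emit:
drive_tool(
  series=[
    {"x":0.5,"y":-0.9,"z":4.2,"ax":0.1,"ay":0,"az":0},
    {"x":1.2,"y":-0.9,"z":4.2,"ax":0.1,"ay":0,"az":0},
    {"x":2.6,"y":-0.9,"z":4.2,"ax":0.1,"ay":0,"az":0},
    {"x":2.6,"y":-0.9,"z":4.2,"ax":0.1,"ay":0,"az":0},
    {"x":2.6,"y":-0.9,"z":4.2,"ax":0.1,"ay":0,"az":0},
  ],
)

```text
time: 1.87
tool_pos: [0.4666, -0.1048, 0.1458]
tool_rot: [0.611, 0.35, 0.617, -0.35]
contact_force: [-0.9, -0.8, -0.9]
gripper_width: 0.601
```

```bash
python3 - <<'E'
from h import *
plan((.468,-.1065,.066,30.5))
from plant import cams
a=[]
for n,x0,y0 in(("top",170,230),("scene",150,160)):
    f=cams.grab_frame(n);a.append(cv2.resize(f["img"][y0:y0+120,x0:x0+160],(400,300)))
cv2.imwrite('pics/e1.png',np.hstack(a))
E
```

```text
t 1.87 pos [ 0.4666 -0.1048  0.1458] ya 30.64 tilt [-0.008  0.003] F [-0.9 -0.8 -0.9] w 0.601 q [-0.38 -0.23  2.03  0.    1.36 -0.91]
(0.468, -0.1065, 0.066, 30.5) -> [3.19 0.03 0.11] [ 0.03 -0.07  0.06]
```

View pics/e1.png

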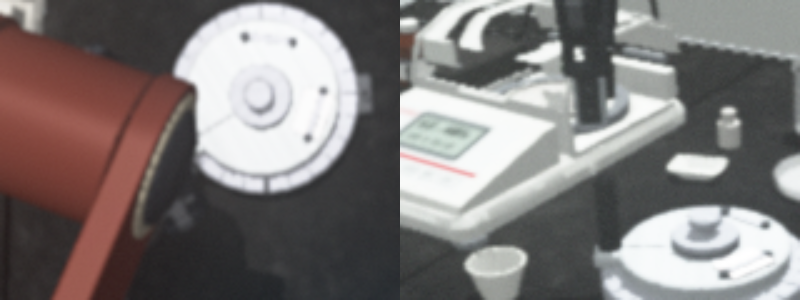

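The arm hangs over the handle (crop 605,180), fingers straddling it in line. Descending.

Emit:
drive_tool(
  series=[
    {"x":1.0,"y":0,"z":0.1,"ax":0,"ay":0,"az":0},
    {"x":2.0,"y":0,"z":0.1,"ax":0,"ay":0,"az":0},
    {"x":3.1,"y":0,"z":0.1,"ax":0,"ay":0,"az":0},
    {"x":3.1,"y":0,"z":0.1,"ax":0,"ay":0,"az":0},
  ],
)

```text
time: 2.3
tool_pos: [0.4676, -0.1042, 0.069]
tool_rot: [0.613, 0.348, 0.618, -0.349]
contact_force: [-0.9, 0.0, -0.4]
gripper_width: 0.597
```

Emit:
drive_tool(
  series=[
    {"x":0,"y":0,"z":0,"ax":0,"ay":0,"az":0},
    {"x":0,"y":0,"z":0,"ax":0,"ay":0,"az":0},
    {"x":0,"y":0,"z":0,"ax":0,"ay":0,"az":0},
    {"x":0,"y":0,"z":0,"ax":0,"ay":0,"az":0},
    {"x":0,"y":0,"z":0,"ax":0,"ay":0,"az":0},
  ],
  hand=0.0,
)

```text
time: 2.72
tool_pos: [0.4717, -0.107, 0.0754]
tool_rot: [0.616, 0.349, 0.614, -0.349]
contact_force: [-3.5, 2.1, 7.6]
gripper_width: 0.164
```

```bash
cat > arc.py <<'E'
from h import *
import sys
# rows along arc from handle angle th0, step, list of yaw
C=np.array([.5045,-.1685])
def arc(ths,yaws,z=.068,r=.072):
    plan(*[(round(C[0]+r*np.cos(np.radians(t)),4),round(C[1]+r*np.sin(np.radians(t)),4),z,y) for t,y in zip(ths,yaws)])
def now():
    from plant import sensors
    p=sensors.state()['tool_pos'][:2]-C;print('th',np.degrees(np.arctan2(p[1],p[0]))%360,'r',np.linalg.norm(p))
E
python3 - <<'E'
from arc import *
now();arc([120.5,126.5,132.5,138.5,144.5],[30,34,38,42,46])
E
```

```text
th 118.06546107153625 r 0.06968971361251193
t 2.72 pos [ 0.4717 -0.107   0.0754] ya 30.83 tilt [ 0.003 -0.001] F [-3.5  2.1  7.6] w 0.164 q [-0.38 -0.14  2.07  0.    1.21 -0.92]
(np.float64(0.468), np.float64(-0.1065), 0.068, 30) -> [ 0.3  -0.12 -0.09] [ 0.17  0.03 -0.02]
(np.float64(0.4617), np.float64(-0.1106), 0.068, 34) -> [ 0.3  -0.42 -0.08] [-0.63  0.03 -0.02]
(np.float64(0.4559), np.float64(-0.1154), 0.068, 38) -> [ 0.29 -0.72 -0.04] [-1.43  0.03 -0.02]
(np.float64(0.4506), np.float64(-0.1208), 0.068, 42) -> [ 0.29 -1.01  0.04] [-2.23  0.03 -0.02]
(np.float64(0.4459), np.float64(-0.1267), 0.068, 46) -> [ 0.29 -1.29  0.15] [-3.03  0.03 -0.02]
```

Handle is gripped (opening 14 mm). I'll drive it along the arc in about 20° pieces, computing row offsets from commanded pose to commanded pose.

```bash
cat >> arc.py <<'E'
def rows(th0,y0,ths,ys,r=.072):
    pos=lambda t:np.array([r*np.cos(np.radians(t)),r*np.sin(np.radians(t)),0])
    for t,y in zip(ths,ys):
        d=rot(y0).T@(pos(t)-pos(th0))/.025;print(t,y,'y %.2f z %.2f ax %.2f'%(d[1],d[2],-(y-y0)/5))
E
python3 - <<'E'
from arc import *
th,y=120,30.5
for k in range(6):
    n=[th+4*i for i in range(1,6)];m=[y+3*i for i in range(1,6)]
    rows(th,y,n,m);th=n[-1];y=m[-1];print()
E
```

```text
124 33.5 y -0.20 z 0.01 ax -0.60
128 36.5 y -0.40 z 0.02 ax -1.20
132 39.5 y -0.60 z 0.06 ax -1.80
136 42.5 y -0.79 z 0.10 ax -2.40
140 45.5 y -0.99 z 0.17 ax -3.00

144 48.5 y -0.20 z 0.02 ax -0.60
148 51.5 y -0.40 z 0.06 ax -1.20
152 54.5 y -0.59 z 0.11 ax -1.80
156 57.5 y -0.78 z 0.17 ax -2.40
160 60.5 y -0.97 z 0.25 ax -3.00

164 63.5 y -0.20 z 0.04 ax -0.60
168 66.5 y -0.39 z 0.09 ax -1.20
172 69.5 y -0.58 z 0.16 ax -1.80
176 72.5 y -0.76 z 0.24 ax -2.40
180 75.5 y -0.94 z 0.33 ax -3.00

184 78.5 y -0.19 z 0.06 ax -0.60
188 81.5 y -0.38 z 0.13 ax -1.20
192 84.5 y -0.56 z 0.21 ax -1.80
196 87.5 y -0.74 z 0.31 ax -2.40
200 90.5 y -0.91 z 0.41 ax -3.00

204 93.5 y -0.19 z 0.07 ax -0.60
208 96.5 y -0.37 z 0.16 ax -1.20
212 99.5 y -0.54 z 0.26 ax -1.80
216 102.5 y -0.71 z 0.37 ax -2.40
220 105.5 y -0.87 z 0.49 ax -3.00

224 108.5 y -0.18 z 0.09 ax -0.60
228 111.5 y -0.35 z 0.19 ax -1.20
232 114.5 y -0.52 z 0.31 ax -1.80
236 117.5 y -0.68 z 0.43 ax -2.40
240 120.5 y -0.82 z 0.57 ax -3.00
```

Emit:
drive_tool(
  series=[
    {"x":0,"y":-0.2,"z":0.01,"ax":-0.6,"ay":0,"az":0},
    {"x":0,"y":-0.4,"z":0.02,"ax":-1.2,"ay":0,"az":0},
    {"x":0,"y":-0.6,"z":0.06,"ax":-1.8,"ay":0,"az":0},
    {"x":0,"y":-0.79,"z":0.1,"ax":-2.4,"ay":0,"az":0},
    {"x":0,"y":-0.99,"z":0.17,"ax":-3.0,"ay":0,"az":0},
  ],
)

```text
time: 3.13
tool_pos: [0.4544, -0.1211, 0.0754]
tool_rot: [0.658, 0.267, 0.653, -0.262]
contact_force: [7.9, 15.7, 3.1]
gripper_width: 0.163
```

```bash
python3 -c "
from arc import *
now();plan()"
```

```text
th 136.61604633181236 r 0.06898901012816323
t 3.13 pos [ 0.4544 -0.1211  0.0754] ya 46.01 tilt [0.008 0.005] F [ 7.9 15.7  3.1] w 0.163 q [-0.42 -0.18  2.11  0.01  1.21 -1.23]
```

Emit:
drive_tool(
  series=[
    {"x":0,"y":-0.2,"z":0.02,"ax":-0.6,"ay":0,"az":0},
    {"x":0,"y":-0.4,"z":0.06,"ax":-1.2,"ay":0,"az":0},
    {"x":0,"y":-0.59,"z":0.11,"ax":-1.8,"ay":0,"az":0},
    {"x":0,"y":-0.78,"z":0.17,"ax":-2.4,"ay":0,"az":0},
    {"x":0,"y":-0.97,"z":0.25,"ax":-3.0,"ay":0,"az":0},
  ],
)

```text
time: 3.55
tool_pos: [0.4398, -0.1432, 0.0753]
tool_rot: [0.685, 0.178, 0.684, -0.176]
contact_force: [-6.0, 6.5, 10.5]
gripper_width: 0.163
```

Emit:
drive_tool(
  series=[
    {"x":0,"y":-0.2,"z":0.04,"ax":-0.6,"ay":0,"az":0},
    {"x":0,"y":-0.39,"z":0.09,"ax":-1.2,"ay":0,"az":0},
    {"x":0,"y":-0.58,"z":0.16,"ax":-1.8,"ay":0,"az":0},
    {"x":0,"y":-0.76,"z":0.24,"ax":-2.4,"ay":0,"az":0},
    {"x":0,"y":-0.94,"z":0.33,"ax":-3.0,"ay":0,"az":0},
  ],
)

```text
time: 3.97
tool_pos: [0.4347, -0.1691, 0.0753]
tool_rot: [0.702, 0.086, 0.702, -0.086]
contact_force: [-6.0, 2.8, 9.6]
gripper_width: 0.164
```

```bash
python3 -c "
from arc import *
now();plan()"
```

```text
th 180.5275166660894 r 0.06977200960957215
t 3.97 pos [ 0.4347 -0.1691  0.0753] ya 76.04 tilt [-0.001  0.001] F [-6.   2.8  9.6] w 0.164 q [-0.53 -0.18  2.11  0.    1.22 -1.86]
```

Tracks well (180.5°, over the lug). Continuing.

Emit:
drive_tool(
  series=[
    {"x":0,"y":-0.19,"z":0.06,"ax":-0.6,"ay":0,"az":0},
    {"x":0,"y":-0.38,"z":0.13,"ax":-1.2,"ay":0,"az":0},
    {"x":0,"y":-0.56,"z":0.21,"ax":-1.8,"ay":0,"az":0},
    {"x":0,"y":-0.74,"z":0.31,"ax":-2.4,"ay":0,"az":0},
    {"x":0,"y":-0.91,"z":0.41,"ax":-3.0,"ay":0,"az":0},
  ],
)

```text
time: 4.38
tool_pos: [0.4394, -0.1936, 0.0753]
tool_rot: [0.707, -0.006, 0.707, 0.007]
contact_force: [-4.1, 6.9, 10.3]
gripper_width: 0.164
```

Emit:
drive_tool(
  series=[
    {"x":0,"y":-0.19,"z":0.07,"ax":-0.6,"ay":0,"az":0},
    {"x":0,"y":-0.37,"z":0.16,"ax":-1.2,"ay":0,"az":0},
    {"x":0,"y":-0.54,"z":0.26,"ax":-1.8,"ay":0,"az":0},
    {"x":0,"y":-0.71,"z":0.37,"ax":-2.4,"ay":0,"az":0},
    {"x":0,"y":-0.87,"z":0.49,"ax":-3.0,"ay":0,"az":0},
  ],
)

```text
time: 4.8
tool_pos: [0.4526, -0.2159, 0.0754]
tool_rot: [0.701, -0.099, 0.7, 0.098]
contact_force: [1.1, 1.4, 3.9]
gripper_width: 0.163
```

Emit:
drive_tool(
  series=[
    {"x":0,"y":-0.18,"z":0.09,"ax":-0.6,"ay":0,"az":0},
    {"x":0,"y":-0.35,"z":0.19,"ax":-1.2,"ay":0,"az":0},
    {"x":0,"y":-0.52,"z":0.31,"ax":-1.8,"ay":0,"az":0},
    {"x":0,"y":-0.68,"z":0.43,"ax":-2.4,"ay":0,"az":0},
    {"x":0,"y":-0.82,"z":0.57,"ax":-3.0,"ay":0,"az":0},
  ],
)

```text
time: 5.22
tool_pos: [0.4717, -0.231, 0.0753]
tool_rot: [0.682, -0.189, 0.681, 0.189]
contact_force: [-8.5, 8.7, 13.6]
gripper_width: 0.163
```

```bash
python3 -c "
from arc import *
now();plan()"
```

```text
th 242.3541631902363 r 0.0706043601531842
t 5.22 pos [ 0.4717 -0.231   0.0753] ya 121.01 tilt [0.001 0.001] F [-8.5  8.7 13.6] w 0.163 q [-0.6  -0.03  1.97  0.    1.2  -2.71]
```

Emit:
drive_tool(
  series=[
    {"x":0,"y":0,"z":0,"ax":0,"ay":0,"az":0},
    {"x":0,"y":0,"z":0,"ax":0,"ay":0,"az":0},
    {"x":0,"y":0,"z":0,"ax":0,"ay":0,"az":0},
    {"x":0,"y":0,"z":0,"ax":0,"ay":0,"az":0},
    {"x":0,"y":0,"z":0,"ax":0,"ay":0,"az":0},
  ],
  hand=0.6,
)

```text
time: 5.63
tool_pos: [0.4706, -0.2313, 0.0723]
tool_rot: [0.682, -0.188, 0.682, 0.188]
contact_force: [0.0, -0.5, -0.1]
gripper_width: 0.6
```

Emit:
drive_tool(
  series=[
    {"x":-1,"y":0,"z":0,"ax":0,"ay":0,"az":0},
    {"x":-2,"y":0,"z":0,"ax":0,"ay":0,"az":0},
    {"x":-3,"y":0,"z":0,"ax":0,"ay":0,"az":0},
    {"x":-4,"y":0,"z":0,"ax":0,"ay":0,"az":0},
    {"x":-4,"y":0,"z":0,"ax":0,"ay":0,"az":0},
  ],
)

```text
time: 6.05
tool_pos: [0.4734, -0.2331, 0.1786]
tool_rot: [0.684, -0.19, 0.679, 0.185]
contact_force: [0.6, -0.1, -0.2]
gripper_width: 0.599
```

```bash
python3 -c "
from arc import *
plan((.578,-.395,.15,73.6))"
```

```text
t 6.05 pos [ 0.4734 -0.2331  0.1786] ya 120.78 tilt [ 0.009 -0.006] F [ 0.6 -0.1 -0.2] w 0.599 q [-0.6  -0.15  1.9   0.    1.38 -2.71]
(0.578, -0.395, 0.15, 73.6) -> [ 1.22 -7.69  0.28] [9.44 0.09 0.08]
```

Emit:
drive_tool(
  series=[
    {"x":0.6,"y":-7.7,"z":0.3,"ax":9.4,"ay":0,"az":0},
    {"x":0.6,"y":-7.7,"z":0.3,"ax":9.4,"ay":0,"az":0},
    {"x":0.6,"y":-7.7,"z":0.3,"ax":9.4,"ay":0,"az":0},
    {"x":0.6,"y":-7.7,"z":0.3,"ax":9.4,"ay":0,"az":0},
    {"x":0.6,"y":-7.7,"z":0.3,"ax":9.4,"ay":0,"az":0},
  ],
  hand=0.45,
)

```text
time: 6.47
tool_pos: [0.5765, -0.3956, 0.1557]
tool_rot: [0.706, 0.034, 0.706, -0.034]
contact_force: [-0.3, -0.6, 0.3]
gripper_width: 0.449
```

Emit:
drive_tool(
  series=[
    {"x":0,"y":0,"z":0,"ax":2.2,"ay":0,"az":0},
    {"x":0,"y":0,"z":0,"ax":2.2,"ay":0,"az":0},
    {"x":0,"y":0,"z":0,"ax":2.2,"ay":0,"az":0},
  ],
)

```text
time: 6.72
tool_pos: [0.5754, -0.3932, 0.1557]
tool_rot: [0.7, 0.099, 0.701, -0.099]
contact_force: [0.4, -0.8, 0.4]
gripper_width: 0.449
```

```bash
python3 - <<'E'
from h import *
from plant import cams
import pickle
plan((.578,-.395,.06,73.6))
t=cams.grab_frame("top");s=cams.grab_frame("scene");pickle.dump((t,s),open('f1.pkl','wb'))
a=[cv2.resize(t["img"][215:335,220:380],(400,300),interpolation=2),cv2.resize(s["img"][205:325,215:375],(400,300),interpolation=2),cv2.resize(t["img"][190:310,320:480],(400,300),interpolation=2),cv2.resize(s["img"][215:335,320:480],(400,300),interpolation=2)]
cv2.imwrite('pics/g1.png',np.vstack([np.hstack(a[:2]),np.hstack(a[2:])]))
E
```

```text
t 6.72 pos [ 0.5754 -0.3932  0.1557] ya 73.88 tilt [-0.001  0.001] F [ 0.4 -0.8  0.4] w 0.449 q [-0.71  0.27  1.5   0.    1.37 -2.  ]
(0.578, -0.395, 0.06, 73.6) -> [ 3.83 -0.04  0.13] [ 0.06 -0.02 -0.01]
```

View pics/g1.png

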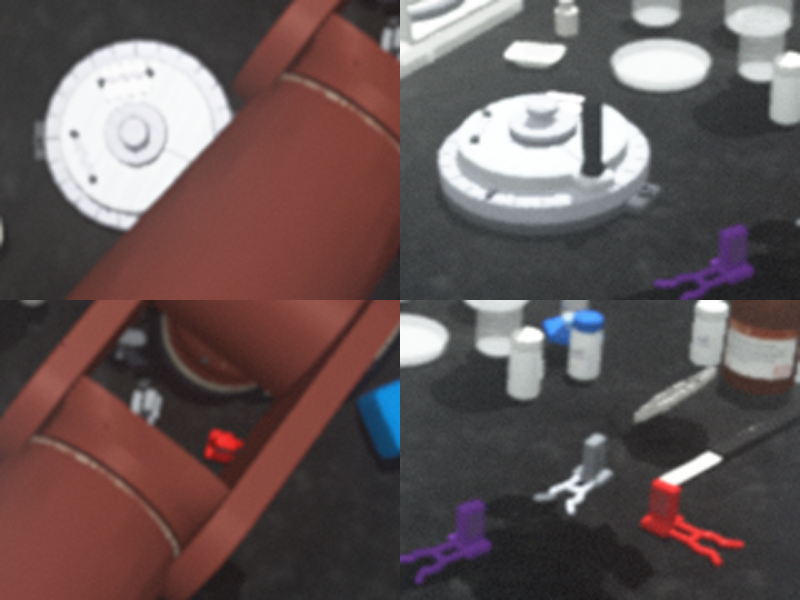

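```bash
python3 - <<'E'
from h import *
import pickle
t,s=pickle.load(open('f1.pkl','rb'))
C=np.array([.5045,-.1685])
for th in(225,233,240,248,255):
    h=C+.072*np.array([np.cos(np.radians(th)),np.sin(np.radians(th))]);print(th,proj(s,[*h,.1]).round(1))
P=onz(s,291.5,246,.1)[:2]-C;print(np.linalg.norm(P),np.degrees(np.arctan2(P[1],P[0]))%360)
# radial line on top view: crop (170,150)-(205,168)
f=lambda u,v:onz(t,220+u/2.5-.3,215+v/2.5-.3,.042)[:2]
v=f(186,161)-C;print('line',np.degrees(np.arctan2(v[1],v[0]))%360, np.linalg.norm(v))
cv2.imwrite('pics/g2.png',cv2.resize(np.hstack([s["img"][235:300,220:320],t["img"][235:300,235:335]]),None,fx=4,fy=4,interpolation=2))
E
```

```text
225 [281.4 246.8]
233 [286.9 245.8]
240 [291.5 244.6]
248 [296.3 243. ]
255 [300.  241.5]
0.07652261756759197 237.99255187651954
line 238.1596757858237 0.04758089504330794
```

View pics/g2.png

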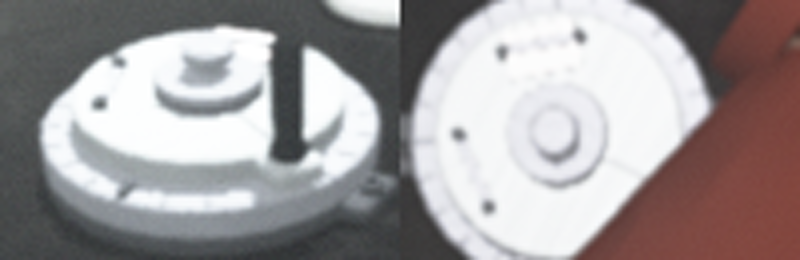

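Handle reads ~239–240° world, scene (292,245); the table line turned ~119° from the start, i.e. 8 clicks, to +60° from the lug (~180–181°). The grey clip is untouched at scene (396,280), between purple (508→) and red. Descending onto its grip.

Emit:
drive_tool(
  series=[
    {"x":1,"y":0,"z":0.1,"ax":0.1,"ay":0,"az":0},
    {"x":2,"y":0,"z":0.1,"ax":0.1,"ay":0,"az":0},
    {"x":3,"y":0,"z":0.1,"ax":0.1,"ay":0,"az":0},
    {"x":4.2,"y":0,"z":0.1,"ax":0.1,"ay":0,"az":0},
    {"x":4.2,"y":0,"z":0.1,"ax":0.1,"ay":0,"az":0},
  ],
)

```text
time: 7.23
tool_pos: [0.5741, -0.3899, 0.0447]
tool_rot: [0.696, 0.103, 0.704, -0.099]
contact_force: [-0.9, 0.6, -1.1]
gripper_width: 0.449
```

```bash
python3 - <<'E'
from h import *
from plant import cams
import pickle
plan((.578,-.395,.012,73.6))
t=cams.grab_frame("top");s=cams.grab_frame("scene")
a=[cv2.resize(t["img"][190:310,320:480],(400,300),interpolation=2),cv2.resize(s["img"][235:325,340:460],(400,300),interpolation=2)]
cv2.imwrite('pics/g3.png',np.hstack(a))
E
```

```text
t 7.23 pos [ 0.5741 -0.3899  0.0447] ya 73.58 tilt [-0.009  0.008] F [-0.9  0.6 -1.1] w 0.449 q [-0.7   0.38  1.56 -0.    1.21 -1.99]
(0.578, -0.395, 0.012, 73.6) -> [ 1.3  -0.16  0.22] [-0.   -0.13 -0.06]
```

View pics/g3.png

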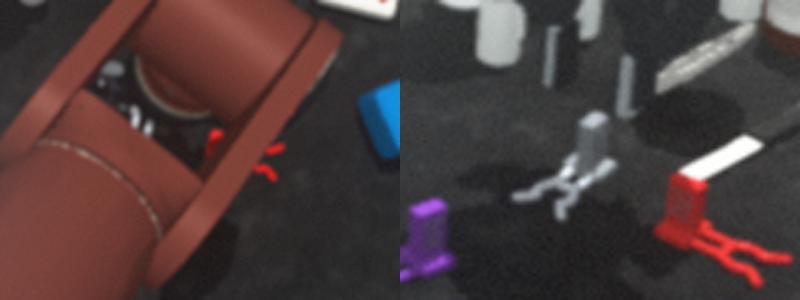

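Emit:
drive_tool(
  series=[
    {"x":0,"y":-0.1,"z":0.1,"ax":0,"ay":0,"az":0},
    {"x":0,"y":-0.1,"z":0.1,"ax":0,"ay":0,"az":0},
    {"x":0,"y":-0.1,"z":0.1,"ax":0,"ay":0,"az":0},
  ],
)

```text
time: 7.58
tool_pos: [0.5812, -0.3979, 0.0553]
tool_rot: [0.701, 0.101, 0.698, -0.102]
contact_force: [0.3, -0.3, -0.1]
gripper_width: 0.45
```

```bash
python3 - <<'E'
from h import *
import pickle
plan((.578,-.395,.012,73.6))
t,s=pickle.load(open('f1.pkl','rb'))
print(onz(s,396.4,265,.051),onz(s,397.6,270.2,.034),proj(s,[.578,-.395,.034]),proj(s,[.5766,-.3927,.034]))
E
```

```text
t 7.58 pos [ 0.5812 -0.3979  0.0553] ya 73.49 tilt [ 0.004 -0.003] F [ 0.3 -0.3 -0.1] w 0.45 q [-0.71  0.38  1.54 -0.    1.22 -1.99]
(0.578, -0.395, 0.012, 73.6) -> [ 1.73  0.08 -0.16] [-0.02  0.05  0.02]
[ 0.56749942 -0.38988206  0.051     ] [ 0.57954033 -0.38970088  0.034     ] [400.14841489 271.24054582] [398.69600605 271.29585118]
```

Emit:
drive_tool(
  series=[
    {"x":0,"y":0,"z":0,"ax":0,"ay":0,"az":0},
    {"x":0,"y":0,"z":0,"ax":0,"ay":0,"az":0},
    {"x":0,"y":0,"z":0,"ax":0,"ay":0,"az":0},
    {"x":0,"y":0,"z":0,"ax":0,"ay":0,"az":0},
  ],
)

```text
time: 7.92
tool_pos: [0.5798, -0.3966, 0.0525]
tool_rot: [0.7, 0.101, 0.7, -0.102]
contact_force: [-0.6, 1.1, -0.4]
gripper_width: 0.448
```

```bash
python3 - <<'E'
from h import *
plan((.578,-.3935,.012,73.6))
E
```

```text
t 7.92 pos [ 0.5798 -0.3966  0.0525] ya 73.49 tilt [ 0. -0.] F [-0.6  1.1 -0.4] w 0.448 q [-0.71  0.38  1.54  0.    1.22 -1.99]
(0.578, -0.3935, 0.012, 73.6) -> [ 1.62  0.1  -0.1 ] [-0.02  0.    0.  ]
```

Emit:
drive_tool(
  series=[
    {"x":0.4,"y":0.1,"z":-0.1,"ax":0,"ay":0,"az":0},
    {"x":0.8,"y":0.1,"z":-0.1,"ax":0,"ay":0,"az":0},
    {"x":1.2,"y":0.1,"z":-0.1,"ax":0,"ay":0,"az":0},
    {"x":1.5,"y":0.1,"z":-0.1,"ax":0,"ay":0,"az":0},
    {"x":1.5,"y":0.1,"z":-0.1,"ax":0,"ay":0,"az":0},
  ],
)

```text
time: 8.33
tool_pos: [0.5763, -0.392, 0.0109]
tool_rot: [0.698, 0.103, 0.701, -0.101]
contact_force: [-0.1, 0.5, -0.5]
gripper_width: 0.452
```

Emit:
drive_tool(
  series=[
    {"x":0,"y":0,"z":0,"ax":0,"ay":0,"az":0},
    {"x":0,"y":0,"z":0,"ax":0,"ay":0,"az":0},
    {"x":0,"y":0,"z":0,"ax":0,"ay":0,"az":0},
    {"x":0,"y":0,"z":0,"ax":0,"ay":0,"az":0},
  ],
)

```text
time: 8.67
tool_pos: [0.5786, -0.3939, 0.0156]
tool_rot: [0.7, 0.101, 0.699, -0.102]
contact_force: [-0.6, 0.5, 1.1]
gripper_width: 0.447
```

```bash
python3 - <<'E'
from h import *
from plant import cams
plan((.578,-.3935,.012,73.6))
s=cams.grab_frame("scene")
cv2.imwrite('pics/g4.png',cv2.resize(s["img"][225:325,330:470],(700,500),interpolation=2))
E
```

```text
t 8.67 pos [ 0.5786 -0.3939  0.0156] ya 73.48 tilt [ 0.001 -0.001] F [-0.6  0.5  1.1] w 0.447 q [-0.7   0.42  1.56  0.    1.16 -1.99]
(0.578, -0.3935, 0.012, 73.6) -> [ 0.14  0.01 -0.03] [-0.02  0.02  0.01]
```

View pics/g4.png

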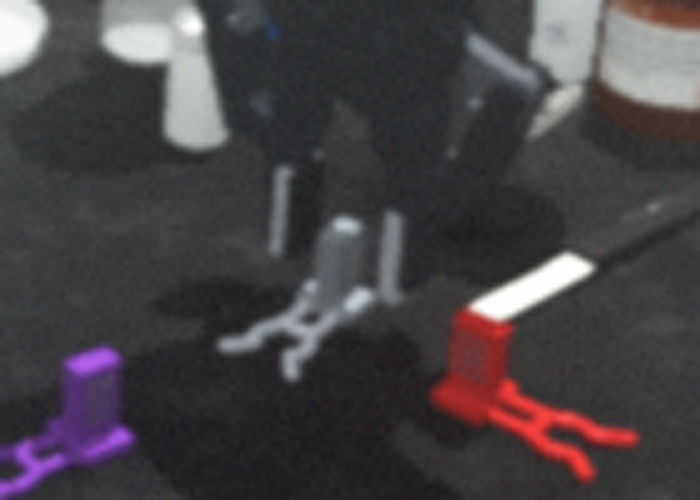

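Fingers straddle the grey grip at crop (340,260), the fingers at 280 and 393. Lower a bit and close.

Emit:
drive_tool(
  series=[
    {"x":0.06,"y":0,"z":0,"ax":0,"ay":0,"az":0},
    {"x":0.12,"y":0,"z":0,"ax":0,"ay":0,"az":0},
    {"x":0.18,"y":0,"z":0,"ax":0,"ay":0,"az":0},
    {"x":0.22,"y":0,"z":0,"ax":0,"ay":0,"az":0},
    {"x":0.22,"y":0,"z":0,"ax":0,"ay":0,"az":0},
  ],
)

```text
time: 9.13
tool_pos: [0.5778, -0.3933, 0.0087]
tool_rot: [0.7, 0.102, 0.7, -0.101]
contact_force: [0.4, 0.1, -0.8]
gripper_width: 0.448
```

Emit:
drive_tool(
  series=[
    {"x":0,"y":0,"z":0,"ax":0,"ay":0,"az":0},
    {"x":0,"y":0,"z":0,"ax":0,"ay":0,"az":0},
    {"x":0,"y":0,"z":0,"ax":0,"ay":0,"az":0},
    {"x":0,"y":0,"z":0,"ax":0,"ay":0,"az":0},
    {"x":0,"y":0,"z":0,"ax":0,"ay":0,"az":0},
  ],
  hand=0.0,
)

```text
time: 9.55
tool_pos: [0.5782, -0.3936, 0.0094]
tool_rot: [0.7, 0.101, 0.7, -0.102]
contact_force: [0.3, -0.9, 0.3]
gripper_width: 0.102
```

```bash
python3 - <<'E'
from h import *
from plant import cams
plan((.578,-.3935,.012,73.6))
s=cams.grab_frame("scene")
cv2.imwrite('pics/g5.png',cv2.resize(s["img"][225:325,330:470],(700,500),interpolation=2))
E
```

```text
t 9.55 pos [ 0.5782 -0.3936  0.0094] ya 73.49 tilt [ 0. -0.] F [ 0.3 -0.9  0.3] w 0.102 q [-0.7   0.43  1.56 -0.    1.15 -1.99]
(0.578, -0.3935, 0.012, 73.6) -> [-0.1   0.   -0.01] [-0.02  0.    0.  ]
```

View pics/g5.png

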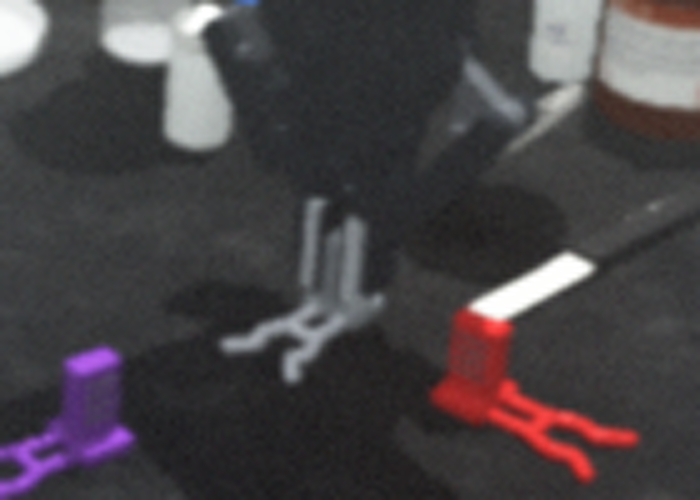

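Clip gripped (8.7 mm opening). Lift.

Emit:
drive_tool(
  series=[
    {"x":-0.6,"y":0,"z":0,"ax":0,"ay":0,"az":0},
    {"x":-1.4,"y":0,"z":0,"ax":0,"ay":0,"az":0},
    {"x":-2.4,"y":0,"z":0,"ax":0,"ay":0,"az":0},
    {"x":-3.2,"y":0,"z":0,"ax":0,"ay":0,"az":0},
    {"x":-3.6,"y":0,"z":0,"ax":0,"ay":0,"az":0},
  ],
)

```text
time: 10.02
tool_pos: [0.5796, -0.3947, 0.1041]
tool_rot: [0.701, 0.1, 0.698, -0.103]
contact_force: [0.6, -0.6, -0.1]
gripper_width: 0.105
```

```bash
python3 - <<'E'
from h import *
plan((.593,-.195,.1,73.5))
E
```

```text
t 10.02 pos [ 0.5796 -0.3947  0.1041] ya 73.49 tilt [ 0.004 -0.004] F [ 0.6 -0.6 -0.1] w 0.105 q [-0.7   0.32  1.53 -0.    1.29 -1.99]
(0.593, -0.195, 0.1, 73.5) -> [ 0.14  7.81 -1.76] [-0.    0.06  0.03]
```

Emit:
drive_tool(
  series=[
    {"x":0,"y":1.4,"z":-0.3,"ax":0,"ay":0,"az":0},
    {"x":0,"y":2.8,"z":-0.6,"ax":0,"ay":0,"az":0},
    {"x":0,"y":4.4,"z":-0.9,"ax":0,"ay":0,"az":0},
    {"x":0,"y":6.0,"z":-1.3,"ax":0,"ay":0,"az":0},
    {"x":0,"y":7.2,"z":-1.6,"ax":0,"ay":0,"az":0},
  ],
)

```text
time: 10.43
tool_pos: [0.5904, -0.2066, 0.0991]
tool_rot: [0.7, 0.102, 0.7, -0.101]
contact_force: [0.8, 0.3, 0.0]
gripper_width: 0.102
```

Emit:
drive_tool(
  series=[
    {"x":0,"y":0.3,"z":-0.1,"ax":0,"ay":0,"az":0},
    {"x":0,"y":0.6,"z":-0.1,"ax":0,"ay":0,"az":0},
    {"x":0,"y":0.6,"z":-0.1,"ax":0,"ay":0,"az":0},
    {"x":0,"y":0.6,"z":-0.1,"ax":0,"ay":0,"az":0},
    {"x":0,"y":0.6,"z":-0.1,"ax":0,"ay":0,"az":0},
  ],
)

```text
time: 10.85
tool_pos: [0.5928, -0.1959, 0.0993]
tool_rot: [0.7, 0.102, 0.7, -0.102]
contact_force: [0.3, -0.5, -0.1]
gripper_width: 0.107
```

Emit:
drive_tool(
  series=[
    {"x":0,"y":0,"z":0,"ax":0,"ay":0,"az":0},
    {"x":0,"y":0,"z":0,"ax":0,"ay":0,"az":0},
    {"x":0,"y":0,"z":0,"ax":0,"ay":0,"az":0},
  ],
)

```text
time: 11.1
tool_pos: [0.5927, -0.1953, 0.0992]
tool_rot: [0.7, 0.102, 0.7, -0.102]
contact_force: [-0.3, 0.4, -0.5]
gripper_width: 0.099
```

```bash
python3 - <<'E'
from h import *
from plant import cams
import pickle
plan((.5870,-.1929,.0622,73.5))
t=cams.grab_frame("top");s=cams.grab_frame("scene");pickle.dump((t,s),open('f2.pkl','wb'))
a=[cv2.resize(t["img"][200:320,230:390],(400,300),interpolation=2),cv2.resize(s["img"][200:300,240:373],(400,300),interpolation=2)]
cv2.imwrite('pics/i1.png',np.hstack(a))
E
```

```text
t 11.1 pos [ 0.5927 -0.1953  0.0992] ya 73.42 tilt [-0. -0.] F [-0.3  0.4 -0.5] w 0.099 q [-0.44  0.16  1.72 -0.    1.26 -1.72]
(0.587, -0.1929, 0.0622, 73.5) -> [ 1.48  0.03 -0.24] [-0.02 -0.    0.  ]
```

View pics/i1.png

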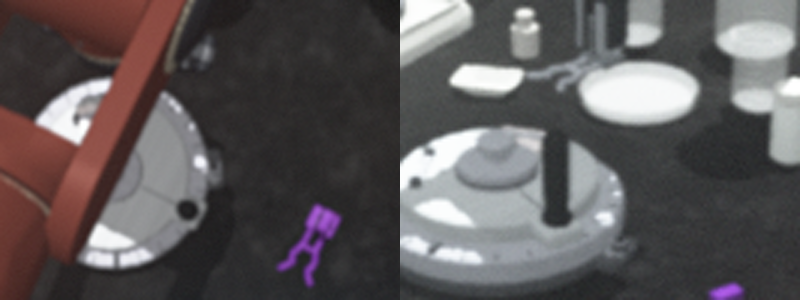

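The top view now shows the handle top at (305,283) and the lug at (278,305); the clip hangs level in the grip (scene crop 575,70).

```bash
python3 - <<'E'
from h import *
import pickle
t,s=pickle.load(open('f2.pkl','rb'));C=np.array([.5045,-.1685])
g=cv2.cvtColor(t["img"],cv2.COLOR_BGR2GRAY)
m=np.uint8(g<45);m[:272]=0;m[295:]=0;m[:,:296]=0;m[:,315:]=0
n,l,st,c=cv2.connectedComponentsWithStats(m);k=1+np.argmax(st[1:,4]);print(st[k],c[k])
for z in(.1,):
  v=onz(t,*c[k],z)[:2]-C;print(np.linalg.norm(v),np.degrees(np.arctan2(v[1],v[0]))%360)
for th in(225,240,255):
    r=np.radians(th);print(th,proj(t,[C[0]+.072*np.cos(r),C[1]+.072*np.sin(r),.1]))
cv2.imwrite('pics/i2.png',cv2.resize(t["img"][240:320,240:340],(800,640),interpolation=2)[:600])
# clip tips in scene relative to expected
for p in((18,14),(18,-14)):
    d=np.array([-.959,.284]);nn=np.array([-.284,-.959]);q=np.array([.5927,-.1953])+d*(36+p[0])+nn*p[1] if 0 else np.array([.5927,-.1953])+(d*(36+p[0])+nn*p[1])/1000
    u=proj(s,[*q,.0923]);print('tip pred crop',(u[0]-240)*3+400,(u[1]-200)*3)
E
```

```text
[305 276  10  19  64] [311.828125 288.625   ]
0.09061288698158393 238.91572594791927
225 [298.1128383 291.1918001]
240 [303.80669127 283.27302145]
255 [307.25654172 274.19050017]
tip pred crop 556.6272752028472 88.66895121107734
tip pred crop 526.1610588705367 75.95480272199583
```

View pics/i2.png

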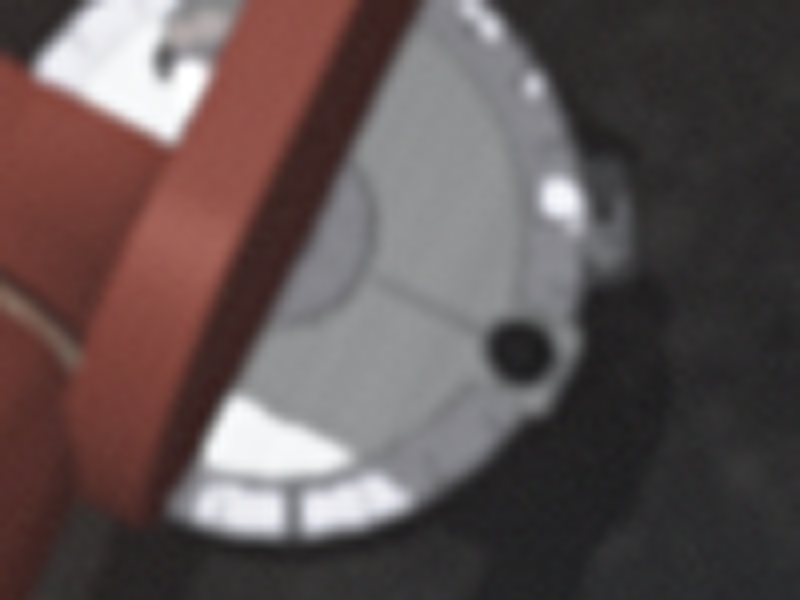

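Handle top at (304.6,283.6), against a prediction for 240° of (303.8,283.3): fourth click confirmed. Now to the pre-insertion pose.

Emit:
drive_tool(
  series=[
    {"x":0.4,"y":0.03,"z":-0.1,"ax":0,"ay":0,"az":0},
    {"x":0.8,"y":0.03,"z":-0.2,"ax":0,"ay":0,"az":0},
    {"x":1.1,"y":0.03,"z":-0.24,"ax":0,"ay":0,"az":0},
    {"x":1.3,"y":0.03,"z":-0.24,"ax":0,"ay":0,"az":0},
    {"x":1.4,"y":0.03,"z":-0.24,"ax":0,"ay":0,"az":0},
  ],
)

```text
time: 11.62
tool_pos: [0.5861, -0.1914, 0.0621]
tool_rot: [0.699, 0.102, 0.701, -0.101]
contact_force: [-0.5, 0.4, -1.0]
gripper_width: 0.1
```

Emit:
drive_tool(
  series=[
    {"x":0,"y":0,"z":0,"ax":0,"ay":0,"az":0},
    {"x":0,"y":0,"z":0,"ax":0,"ay":0,"az":0},
    {"x":0,"y":0,"z":0,"ax":0,"ay":0,"az":0},
    {"x":0,"y":0,"z":0,"ax":0,"ay":0,"az":0},
    {"x":0,"y":0,"z":0,"ax":0,"ay":0,"az":0},
  ],
)

```text
time: 12.03
tool_pos: [0.5876, -0.1922, 0.0648]
tool_rot: [0.7, 0.101, 0.699, -0.102]
contact_force: [0.6, 1.4, -1.0]
gripper_width: 0.1
```

```bash
python3 - <<'E'
from h import *
plan((.5870,-.1929,.0620,73.5))
E
```

```text
t 12.03 pos [ 0.5876 -0.1922  0.0648] ya 73.49 tilt [ 0.001 -0.   ] F [ 0.6  1.4 -1. ] w 0.1 q [-0.44  0.19  1.75 -0.    1.19 -1.72]
(0.587, -0.1929, 0.062, 73.5) -> [ 0.11 -0.03 -0.02] [-0.    0.01  0.  ]
```

Emit:
drive_tool(
  series=[
    {"x":0.05,"y":-0.02,"z":0,"ax":0,"ay":0,"az":0},
    {"x":0.1,"y":-0.02,"z":0,"ax":0,"ay":0,"az":0},
    {"x":0.1,"y":-0.02,"z":0,"ax":0,"ay":0,"az":0},
    {"x":0.1,"y":-0.02,"z":0,"ax":0,"ay":0,"az":0},
    {"x":0.1,"y":-0.02,"z":0,"ax":0,"ay":0,"az":0},
  ],
)

```text
time: 12.45
tool_pos: [0.587, -0.1925, 0.0616]
tool_rot: [0.7, 0.102, 0.7, -0.102]
contact_force: [-1.1, -0.5, -0.2]
gripper_width: 0.103
```

Emit:
drive_tool(
  series=[
    {"x":0,"y":0,"z":0,"ax":0,"ay":0,"az":0},
    {"x":0,"y":0,"z":0,"ax":0,"ay":0,"az":0},
    {"x":0,"y":0,"z":0,"ax":0,"ay":0,"az":0},
    {"x":0,"y":0,"z":0,"ax":0,"ay":0,"az":0},
    {"x":0,"y":0,"z":0,"ax":0,"ay":0,"az":0},
  ],
)

```text
time: 12.87
tool_pos: [0.5871, -0.1925, 0.0617]
tool_rot: [0.7, 0.102, 0.7, -0.102]
contact_force: [-0.0, -0.4, -1.6]
gripper_width: 0.101
```

```bash
python3 - <<'E'
from h import *
from plant import cams
plan((.5870,-.1929,.0620,73.5),(.539,-.1787,.062,73.5))
s=cams.grab_frame("scene")
cv2.imwrite('pics/j1.png',cv2.resize(s["img"][210:290,250:350],(800,640),interpolation=2)[:600])
E
```

```text
t 12.87 pos [ 0.5871 -0.1925  0.0617] ya 73.49 tilt [0. 0.] F [-0.  -0.4 -1.6] w 0.101 q [-0.44  0.19  1.76  0.    1.19 -1.72]
(0.587, -0.1929, 0.062, 73.5) -> [-0.01 -0.02  0.  ] [-0.  0. -0.]
(0.539, -0.1787, 0.062, 73.5) -> [-0.01 -0.02 -2.  ] [-0.  0. -0.]
```

View pics/j1.png

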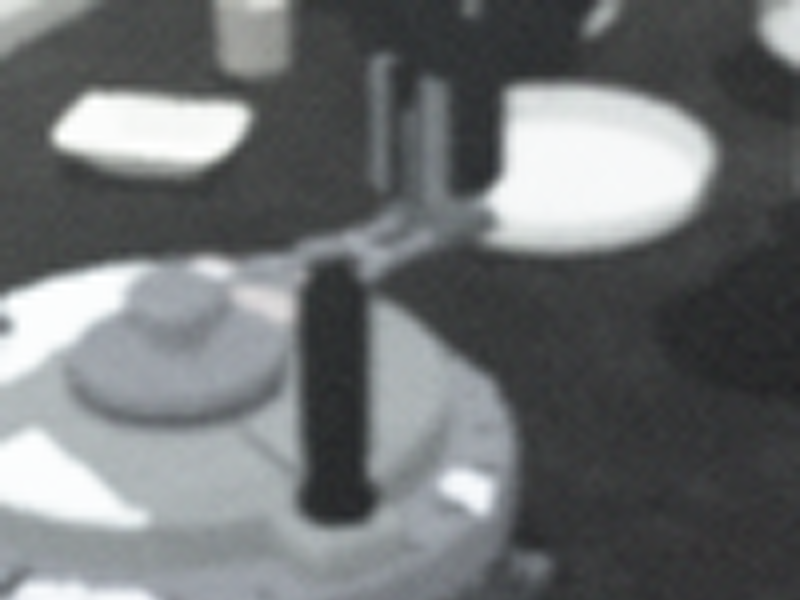

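The clip is level beside the head, tips just short of the collar. Advancing along -z of the tool.

Emit:
drive_tool(
  series=[
    {"x":-0.01,"y":-0.02,"z":-0.15,"ax":0,"ay":0,"az":0},
    {"x":-0.01,"y":-0.02,"z":-0.3,"ax":0,"ay":0,"az":0},
    {"x":-0.01,"y":-0.02,"z":-0.45,"ax":0,"ay":0,"az":0},
    {"x":-0.01,"y":-0.02,"z":-0.6,"ax":0,"ay":0,"az":0},
    {"x":-0.01,"y":-0.02,"z":-0.75,"ax":0,"ay":0,"az":0},
  ],
)

```text
time: 13.33
tool_pos: [0.5684, -0.1875, 0.0619]
tool_rot: [0.7, 0.102, 0.7, -0.102]
contact_force: [0.4, 0.1, -1.0]
gripper_width: 0.102
```

Emit:
drive_tool(
  series=[
    {"x":0,"y":0,"z":-0.12,"ax":0,"ay":0,"az":0},
    {"x":0,"y":0,"z":-0.24,"ax":0,"ay":0,"az":0},
    {"x":0,"y":0,"z":-0.36,"ax":0,"ay":0,"az":0},
    {"x":0,"y":0,"z":-0.36,"ax":0,"ay":0,"az":0},
    {"x":0,"y":0,"z":-0.36,"ax":0,"ay":0,"az":0},
  ],
)

```text
time: 13.75
tool_pos: [0.5602, -0.1851, 0.062]
tool_rot: [0.7, 0.102, 0.7, -0.102]
contact_force: [-0.6, -0.5, -0.8]
gripper_width: 0.105
```

```bash
python3 - <<'E'
from h import *
plan((.539,-.1787,.062,73.5))
E
```

```text
t 13.75 pos [ 0.5602 -0.1851  0.062 ] ya 73.48 tilt [ 0. -0.] F [-0.6 -0.5 -0.8] w 0.105 q [-0.45  0.13  1.82 -0.    1.18 -1.73]
(0.539, -0.1787, 0.062, 73.5) -> [ 0.    0.   -0.89] [-0.  0.  0.]
```

Emit:
drive_tool(
  series=[
    {"x":0,"y":0,"z":-0.08,"ax":0,"ay":0,"az":0},
    {"x":0,"y":0,"z":-0.16,"ax":0,"ay":0,"az":0},
    {"x":0,"y":0,"z":-0.24,"ax":0,"ay":0,"az":0},
    {"x":0,"y":0,"z":-0.32,"ax":0,"ay":0,"az":0},
    {"x":0,"y":0,"z":-0.4,"ax":0,"ay":0,"az":0},
  ],
)

```text
time: 14.17
tool_pos: [0.5511, -0.1821, 0.0622]
tool_rot: [0.7, 0.102, 0.699, -0.102]
contact_force: [2.2, 0.7, 0.1]
gripper_width: 0.105
```

Emit:
drive_tool(
  series=[
    {"x":0,"y":0,"z":-0.06,"ax":0,"ay":0,"az":0},
    {"x":0,"y":0,"z":-0.12,"ax":0,"ay":0,"az":0},
    {"x":0,"y":0,"z":-0.18,"ax":0,"ay":0,"az":0},
    {"x":0,"y":0,"z":-0.18,"ax":0,"ay":0,"az":0},
  ],
)

```text
time: 14.5
tool_pos: [0.5463, -0.1803, 0.0621]
tool_rot: [0.7, 0.102, 0.7, -0.101]
contact_force: [1.2, 3.4, 0.3]
gripper_width: 0.103
```

```bash
python3 - <<'E'
from h import *
plan((.539,-.1787,.062,73.5))
E
```

```text
t 14.5 pos [ 0.5463 -0.1803  0.0621] ya 73.47 tilt [-0.     0.001] F [1.2 3.4 0.3] w 0.103 q [-0.45  0.1   1.86  0.    1.18 -1.73]
(0.539, -0.1787, 0.062, 73.5) -> [ 0.01 -0.02 -0.3 ] [-0.01 -0.01 -0.02]
```

Emit:
drive_tool(
  series=[
    {"x":0,"y":0,"z":-0.06,"ax":0,"ay":0,"az":0},
    {"x":0,"y":0,"z":-0.12,"ax":0,"ay":0,"az":0},
    {"x":0,"y":0,"z":-0.18,"ax":0,"ay":0,"az":0},
  ],
)

```text
time: 14.75
tool_pos: [0.5424, -0.1792, 0.0621]
tool_rot: [0.7, 0.102, 0.7, -0.101]
contact_force: [2.8, 4.5, -1.0]
gripper_width: 0.101
```

Emit:
drive_tool(
  series=[
    {"x":0,"y":0,"z":-0.06,"ax":0,"ay":0,"az":0},
    {"x":0,"y":0,"z":-0.12,"ax":0,"ay":0,"az":0},
  ],
)

```text
time: 14.92
tool_pos: [0.5387, -0.1784, 0.0615]
tool_rot: [0.699, 0.102, 0.7, -0.101]
contact_force: [3.9, 2.9, -1.8]
gripper_width: 0.101
```

Emit:
drive_tool(
  series=[
    {"x":0,"y":0,"z":-0.06,"ax":0,"ay":0,"az":0},
    {"x":0,"y":0,"z":-0.1,"ax":0,"ay":0,"az":0},
  ],
)

```text
time: 15.08
tool_pos: [0.538, -0.1781, 0.0623]
tool_rot: [0.701, 0.102, 0.698, -0.102]
contact_force: [7.3, 3.0, -2.3]
gripper_width: 0.103
```

```bash
python3 - <<'E'
from h import *
plan((.539,-.1787,.062,73.5))
E
```

```text
t 15.08 pos [ 0.538  -0.1781  0.0623] ya 73.46 tilt [ 0.004 -0.   ] F [ 7.3  3.  -2.3] w 0.103 q [-0.45  0.08  1.88  0.    1.18 -1.73]
(0.539, -0.1787, 0.062, 73.5) -> [ 0.01 -0.01  0.05] [-0.01  0.04 -0.01]
```

Emit:
drive_tool(
  series=[
    {"x":0,"y":0,"z":0,"ax":0,"ay":0,"az":0},
    {"x":0,"y":0,"z":0,"ax":0,"ay":0,"az":0},
  ],
)

```text
time: 15.25
tool_pos: [0.538, -0.1781, 0.0623]
tool_rot: [0.701, 0.102, 0.699, -0.102]
contact_force: [5.4, 3.0, -1.7]
gripper_width: 0.1
```

Emit:
drive_tool(
  series=[
    {"x":0,"y":0,"z":-0.05,"ax":0,"ay":0,"az":0},
    {"x":0,"y":0,"z":-0.05,"ax":0,"ay":0,"az":0},
  ],
)

```text
time: 15.42
tool_pos: [0.5377, -0.1779, 0.0626]
tool_rot: [0.702, 0.102, 0.698, -0.102]
contact_force: [7.7, 2.8, -2.3]
gripper_width: 0.1
```

Emit:
drive_tool(
  series=[
    {"x":0,"y":0,"z":-0.05,"ax":0,"ay":0,"az":0},
    {"x":0,"y":0,"z":-0.05,"ax":0,"ay":0,"az":0},
  ],
)

```text
time: 15.58
tool_pos: [0.5375, -0.1778, 0.0631]
tool_rot: [0.703, 0.102, 0.697, -0.102]
contact_force: [10.9, 3.0, -4.5]
gripper_width: 0.103
```

```bash
python3 - <<'E'
from h import *
plan((.539,-.1787,.062,73.5))
E
```

```text
t 15.58 pos [ 0.5375 -0.1778  0.0631] ya 73.44 tilt [ 0.009 -0.001] F [10.9  3.  -4.5] w 0.103 q [-0.45  0.07  1.89  0.    1.17 -1.74]
(0.539, -0.1787, 0.062, 73.5) -> [ 0.04 -0.02  0.07] [-0.01  0.1  -0.01]
```

```bash
python3 - <<'E'
from h import *
from plant import cams
t=cams.grab_frame("top");s=cams.grab_frame("scene")
cv2.imwrite('pics/k1.png',cv2.resize(s["img"][215:275,240:320],(800,600),interpolation=2))
cv2.imwrite('pics/k2.png',cv2.resize(t["img"][230:305,240:340],(800,600),interpolation=2))
C=[.5045,-.1685];d=np.array([-.959,.284]);n=np.array([-.284,-.959])
for a,b in((.018,.014),(.018,-.014),(-.036,0)):
    p=np.array(C)+d*a+n*b;u=proj(s,[*p,.055]);print((u-[240,215])*10)
E
```

```text
[303.61060381 422.23153576]
[204.11065928 373.18049549]
[465.11338816 301.9668144 ]
```

View pics/k1.png

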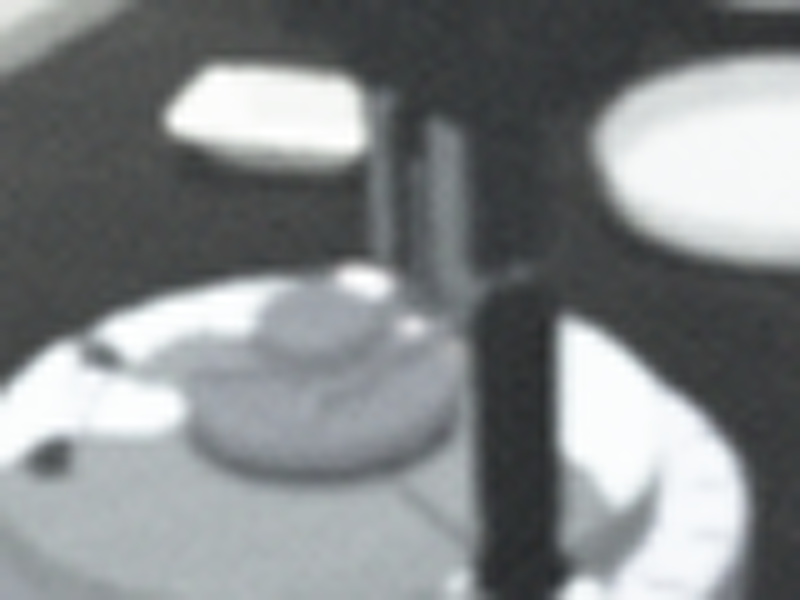

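View pics/k2.png

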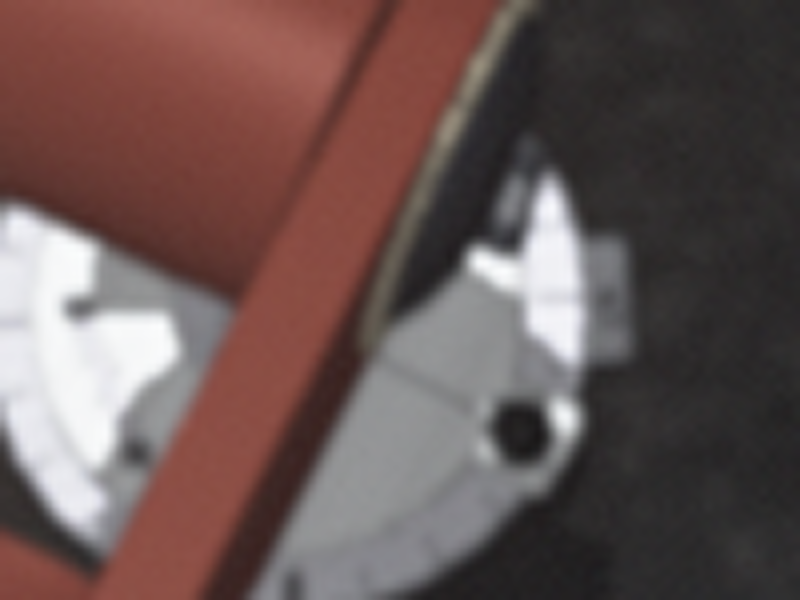

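Emit:
drive_tool(
  series=[
    {"x":0,"y":0,"z":-0.06,"ax":0,"ay":0,"az":0},
    {"x":0,"y":0,"z":-0.06,"ax":0,"ay":0,"az":0},
  ],
)

```text
time: 15.85
tool_pos: [0.5373, -0.1778, 0.0633]
tool_rot: [0.704, 0.102, 0.695, -0.102]
contact_force: [15.5, 3.3, -6.5]
gripper_width: 0.1
```

Emit:
drive_tool(
  series=[
    {"x":0,"y":0,"z":-0.06,"ax":0,"ay":0,"az":0},
    {"x":0,"y":0,"z":-0.06,"ax":0,"ay":0,"az":0},
  ],
)

```text
time: 16.02
tool_pos: [0.5364, -0.1775, 0.0639]
tool_rot: [0.705, 0.102, 0.695, -0.102]
contact_force: [15.9, 2.1, -5.1]
gripper_width: 0.102
```

```bash
python3 - <<'E'
from h import *
plan((.539,-.1787,.062,73.5))
E
```

```text
t 16.02 pos [ 0.5364 -0.1775  0.0639] ya 73.43 tilt [ 0.013 -0.003] F [15.9  2.1 -5.1] w 0.102 q [-0.45  0.07  1.89  0.    1.17 -1.74]
(0.539, -0.1787, 0.062, 73.5) -> [ 0.08 -0.02  0.11] [-0.01  0.16 -0.01]
```

Force is around 16 N with slow travel, and the tool pitches slightly (0.75°). I'll level it while pressing on.

Emit:
drive_tool(
  series=[
    {"x":0.03,"y":0,"z":-0.04,"ax":0,"ay":0.15,"az":0},
    {"x":0.03,"y":0,"z":-0.04,"ax":0,"ay":0.15,"az":0},
  ],
)

```text
time: 16.18
tool_pos: [0.5361, -0.1774, 0.0637]
tool_rot: [0.7, 0.102, 0.699, -0.102]
contact_force: [15.7, 2.4, -3.8]
gripper_width: 0.105
```

Emit:
drive_tool(
  series=[
    {"x":0,"y":0,"z":-0.05,"ax":0,"ay":0,"az":0},
    {"x":0,"y":0,"z":-0.05,"ax":0,"ay":0,"az":0},
  ],
)

```text
time: 16.35
tool_pos: [0.5356, -0.1773, 0.0641]
tool_rot: [0.701, 0.102, 0.698, -0.102]
contact_force: [16.8, 1.9, -3.9]
gripper_width: 0.102
```

```bash
python3 - <<'E'
from h import *
plan((.539,-.1787,.062,73.5))
E
```

```text
t 16.35 pos [ 0.5356 -0.1773  0.0641] ya 73.42 tilt [ 0.004 -0.   ] F [16.8  1.9 -3.9] w 0.102 q [-0.45  0.07  1.89  0.    1.18 -1.73]
(0.539, -0.1787, 0.062, 73.5) -> [ 0.09 -0.02  0.15] [-0.02  0.05 -0.01]
```

Emit:
drive_tool(
  series=[
    {"x":0.06,"y":0,"z":-0.04,"ax":0,"ay":0.05,"az":0},
    {"x":0.06,"y":0,"z":-0.04,"ax":0,"ay":0.05,"az":0},
  ],
)

```text
time: 16.52
tool_pos: [0.5356, -0.1773, 0.0637]
tool_rot: [0.7, 0.102, 0.699, -0.102]
contact_force: [17.7, 2.9, -1.2]
gripper_width: 0.101
```

Emit:
drive_tool(
  series=[
    {"x":0,"y":0,"z":-0.05,"ax":0,"ay":0.05,"az":0},
    {"x":0,"y":0,"z":-0.05,"ax":0,"ay":0.05,"az":0},
  ],
)

```text
time: 16.68
tool_pos: [0.5351, -0.1771, 0.0641]
tool_rot: [0.699, 0.102, 0.7, -0.102]
contact_force: [19.1, 2.1, -0.4]
gripper_width: 0.103
```

```bash
python3 - <<'E'
from h import *
plan((.539,-.1787,.062,73.5))
E
```

```text
t 16.68 pos [ 0.5351 -0.1771  0.0641] ya 73.41 tilt [-0.001  0.001] F [19.1  2.1 -0.4] w 0.103 q [-0.45  0.07  1.89  0.    1.18 -1.73]
(0.539, -0.1787, 0.062, 73.5) -> [ 0.09 -0.02  0.17] [-0.02 -0.01 -0.01]
```

```bash
python3 - <<'E'
from h import *
from plant import cams
s=cams.grab_frame("scene");t=cams.grab_frame("top")
im=s["img"][232:272,250:303];im=cv2.convertScaleAbs(im,alpha=2.0,beta=-110)
cv2.imwrite('pics/k3.png',cv2.resize(im,(795,600),interpolation=cv2.INTER_CUBIC))
print(proj(t,[.5045,-.1685,.068]))
C=np.array([.5045,-.1685])
for z,r in((.052,.026),(.068,.013),(.058,.013)):
    L=[proj(s,[C[0]+r*np.cos(a),C[1]+r*np.sin(a),z]) for a in np.linspace(0,6.28,40)];L=(np.array(L)-[250,232])*15;print(z,L.min(0),L.max(0))
E
```

```text
[273.09432484 266.78923197]
0.052 [131.89042482 219.02848109] [546.42103786 412.60611026]
0.068 [230.1125371  153.05903441] [439.17506134 247.44440535]
0.058 [233.72875704 223.55755189] [441.73388735 319.42352361]
```

View pics/k3.png

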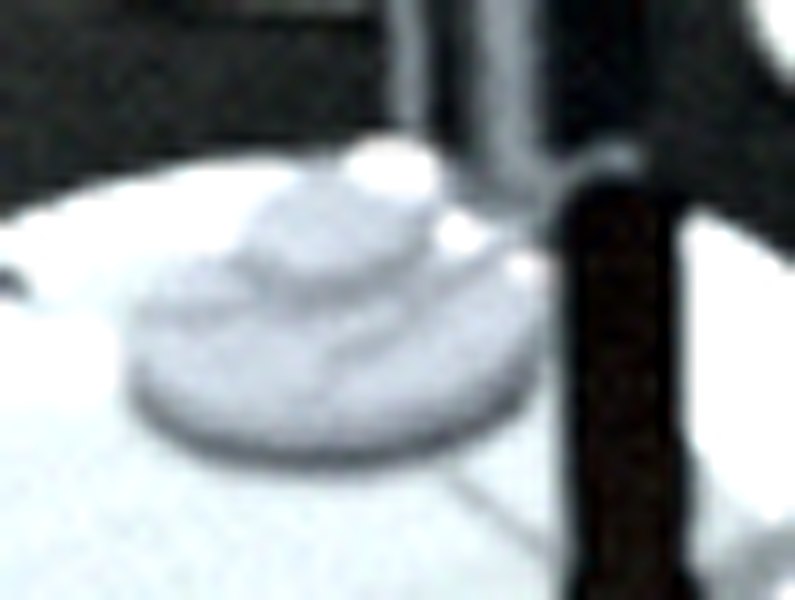

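Tips in the crop at about (145,312) and (325,372), against (156,305) and (305,378) predicted for home, so it looks home. I'll press to ~25 N and then do a light pull test.

Emit:
drive_tool(
  series=[
    {"x":0.02,"y":0,"z":-0.1,"ax":0,"ay":0.05,"az":0},
    {"x":0.02,"y":0,"z":-0.1,"ax":0,"ay":0.05,"az":0},
    {"x":0.02,"y":0,"z":-0.1,"ax":0,"ay":0.05,"az":0},
  ],
)

```text
time: 17.03
tool_pos: [0.5341, -0.1769, 0.0646]
tool_rot: [0.699, 0.102, 0.7, -0.102]
contact_force: [22.5, 1.8, -0.4]
gripper_width: 0.098
```

Emit:
drive_tool(
  series=[
    {"x":0,"y":0,"z":-0.08,"ax":0,"ay":0.05,"az":0},
    {"x":0,"y":0,"z":-0.08,"ax":0,"ay":0.05,"az":0},
  ],
)

```text
time: 17.2
tool_pos: [0.533, -0.1768, 0.0651]
tool_rot: [0.699, 0.102, 0.701, -0.102]
contact_force: [24.9, 0.8, -0.5]
gripper_width: 0.103
```

```bash
python3 - <<'E'
from h import *
plan((.539,-.1787,.062,73.5))
E
```

```text
t 17.2 pos [ 0.533  -0.1768  0.0651] ya 73.42 tilt [-0.003  0.001] F [24.9  0.8 -0.5] w 0.103 q [-0.45  0.07  1.89 -0.    1.19 -1.73]
(0.539, -0.1787, 0.062, 73.5) -> [ 0.12 -0.    0.25] [-0.02 -0.04 -0.  ]
```

Emit:
drive_tool(
  series=[
    {"x":0,"y":0,"z":0.15,"ax":0,"ay":-0.1,"az":0},
    {"x":0,"y":0,"z":0.3,"ax":0,"ay":-0.2,"az":0},
    {"x":0,"y":0,"z":0.4,"ax":0,"ay":-0.2,"az":0},
    {"x":0,"y":0,"z":0.4,"ax":0,"ay":-0.2,"az":0},
  ],
)

```text
time: 17.53
tool_pos: [0.5351, -0.1772, 0.0624]
tool_rot: [0.697, 0.102, 0.703, -0.101]
contact_force: [3.3, 5.6, 10.4]
gripper_width: 0.103
```

```bash
python3 - <<'E'
from h import *
plan((.539,-.1787,.062,73.5))
from plant import cams
s=cams.grab_frame("scene")
im=s["img"][222:267,255:315];im=cv2.convertScaleAbs(im,alpha=1.7,beta=-80)
cv2.imwrite('pics/k4.png',cv2.resize(im,(800,600),interpolation=cv2.INTER_CUBIC))
E
```

```text
t 17.53 pos [ 0.5351 -0.1772  0.0624] ya 73.47 tilt [-0.008  0.003] F [ 3.3  5.6 10.4] w 0.103 q [-0.45  0.08  1.88 -0.    1.19 -1.73]
(0.539, -0.1787, 0.062, 73.5) -> [ 0.01 -0.01  0.17] [-0.01 -0.09 -0.01]
```

View pics/k4.png

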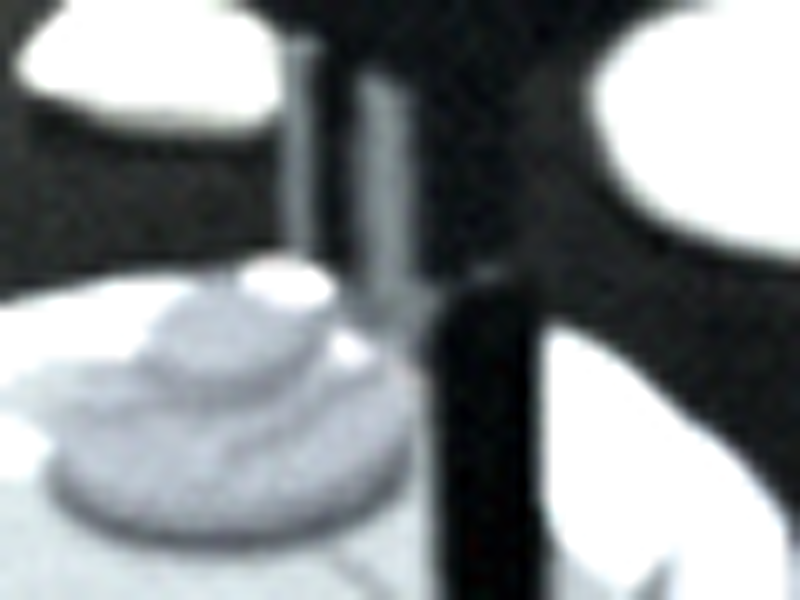

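Emit:
drive_tool(
  series=[
    {"x":-0.04,"y":0,"z":0.05,"ax":0,"ay":0.1,"az":0},
    {"x":-0.08,"y":0,"z":0.1,"ax":0,"ay":0.1,"az":0},
    {"x":-0.08,"y":0,"z":0.1,"ax":0,"ay":0.1,"az":0},
  ],
)

```text
time: 17.83
tool_pos: [0.5355, -0.1773, 0.0622]
tool_rot: [0.692, 0.103, 0.707, -0.1]
contact_force: [2.4, 5.5, 5.3]
gripper_width: 0.102
```

Emit:
drive_tool(
  series=[
    {"x":0,"y":0,"z":0.06,"ax":0,"ay":0,"az":0},
    {"x":0,"y":0,"z":0.06,"ax":0,"ay":0,"az":0},
  ],
)

```text
time: 18.0
tool_pos: [0.5359, -0.1775, 0.0619]
tool_rot: [0.691, 0.103, 0.708, -0.1]
contact_force: [-1.2, 5.6, 6.9]
gripper_width: 0.103
```

```bash
python3 - <<'E'
from h import *
plan((.539,-.1787,.062,73.5))
E
```

```text
t 18.0 pos [ 0.5359 -0.1775  0.0619] ya 73.49 tilt [-0.023  0.008] F [-1.2  5.6  6.9] w 0.103 q [-0.45  0.09  1.87 -0.    1.2  -1.73]
(0.539, -0.1787, 0.062, 73.5) -> [-0.01 -0.01  0.13] [-0.   -0.28 -0.01]
```

Emit:
drive_tool(
  series=[
    {"x":0,"y":-0.03,"z":0,"ax":0,"ay":-0.15,"az":0},
    {"x":0,"y":-0.03,"z":0.0,"ax":0,"ay":-0.28,"az":0},
    {"x":0,"y":-0.03,"z":0.0,"ax":0,"ay":-0.28,"az":0},
  ],
)

```text
time: 18.25
tool_pos: [0.536, -0.1779, 0.0625]
tool_rot: [0.7, 0.102, 0.699, -0.101]
contact_force: [0.1, 6.8, 8.1]
gripper_width: 0.099
```

Emit:
drive_tool(
  series=[
    {"x":0,"y":0,"z":0.08,"ax":0,"ay":0,"az":0},
    {"x":0,"y":0,"z":0.08,"ax":0,"ay":0,"az":0},
  ],
)

```text
time: 18.42
tool_pos: [0.5368, -0.1781, 0.0617]
tool_rot: [0.699, 0.102, 0.7, -0.101]
contact_force: [-2.4, 6.7, 9.1]
gripper_width: 0.104
```

Emit:
drive_tool(
  series=[
    {"x":0,"y":0,"z":0.08,"ax":0,"ay":0,"az":0},
    {"x":0,"y":0,"z":0.08,"ax":0,"ay":0,"az":0},
  ],
)

```text
time: 18.58
tool_pos: [0.5376, -0.1783, 0.0612]
tool_rot: [0.698, 0.102, 0.702, -0.101]
contact_force: [-6.5, 9.2, 9.0]
gripper_width: 0.104
```

```bash
python3 - <<'E'
from h import *
plan((.539,-.1787,.062,73.5))
E
```

```text
t 18.58 pos [ 0.5376 -0.1783  0.0612] ya 73.5 tilt [-0.005  0.003] F [-6.5  9.2  9. ] w 0.104 q [-0.45  0.09  1.88  0.    1.18 -1.74]
(0.539, -0.1787, 0.062, 73.5) -> [-0.03  0.    0.06] [ 0.   -0.07 -0.02]
```

The clip is now held elastically in both directions, as if home. I'll unload it, open the fingers, rise and check position.

Emit:
drive_tool(
  series=[
    {"x":-0.05,"y":0.05,"z":-0.14,"ax":0,"ay":-0.07,"az":0},
    {"x":-0.05,"y":0.05,"z":-0.14,"ax":0,"ay":-0.07,"az":0},
    {"x":-0.05,"y":0.05,"z":-0.14,"ax":0,"ay":-0.07,"az":0},
  ],
)

```text
time: 18.83
tool_pos: [0.5364, -0.1774, 0.0622]
tool_rot: [0.702, 0.101, 0.697, -0.102]
contact_force: [-0.1, 4.8, 2.3]
gripper_width: 0.105
```

Emit:
drive_tool(
  series=[
    {"x":-0.05,"y":0,"z":0,"ax":0,"ay":0,"az":0},
    {"x":-0.05,"y":0,"z":0,"ax":0,"ay":0,"az":0},
    {"x":-0.05,"y":0,"z":0,"ax":0,"ay":0,"az":0},
    {"x":-0.05,"y":0,"z":0,"ax":0,"ay":0,"az":0},
  ],
  hand=0.45,
)

```text
time: 19.17
tool_pos: [0.5369, -0.1782, 0.0634]
tool_rot: [0.703, 0.101, 0.697, -0.102]
contact_force: [0.4, 0.2, 0.1]
gripper_width: 0.454
```

Emit:
drive_tool(
  series=[
    {"x":-0.5,"y":0,"z":0,"ax":0,"ay":0,"az":0},
    {"x":-1.5,"y":0,"z":0,"ax":0,"ay":0,"az":0},
    {"x":-2.5,"y":0,"z":0,"ax":0,"ay":0,"az":0},
    {"x":-3.5,"y":0,"z":0,"ax":0,"ay":0,"az":0},
    {"x":-4,"y":0,"z":0,"ax":0,"ay":0,"az":0},
  ],
)

```text
time: 19.58
tool_pos: [0.5378, -0.1784, 0.1683]
tool_rot: [0.705, 0.1, 0.695, -0.103]
contact_force: [0.1, -0.5, 0.7]
gripper_width: 0.446
```

Emit:
drive_tool(
  series=[
    {"x":-1,"y":1.5,"z":0,"ax":0,"ay":0,"az":0},
    {"x":-1,"y":3,"z":0,"ax":0,"ay":0,"az":0},
    {"x":-1,"y":4.5,"z":-1,"ax":0,"ay":0,"az":0},
    {"x":-1,"y":6,"z":-2,"ax":0,"ay":0,"az":0},
    {"x":-1,"y":7.5,"z":-3,"ax":0,"ay":0,"az":0},
  ],
)

```text
time: 20.0
tool_pos: [0.5198, 0.0154, 0.1882]
tool_rot: [0.703, 0.101, 0.697, -0.102]
contact_force: [0.3, -0.1, -0.5]
gripper_width: 0.448
```

```bash
python3 - <<'E'
from h import *
from plant import cams
import pickle
plan()
t=cams.grab_frame("top");s=cams.grab_frame("scene");pickle.dump((t,s),open('f3.pkl','wb'))
cv2.imwrite('pics/m1.png',cv2.resize(t["img"][230:305,230:330],(800,600),interpolation=2))
cv2.imwrite('pics/m2.png',cv2.resize(s["img"][215:290,225:325],(800,600),interpolation=2))
E
```

```text
t 20.0 pos [0.5198 0.0154 0.1882] ya 73.45 tilt [ 0.009 -0.003] F [ 0.3 -0.1 -0.5] w 0.448 q [-0.11 -0.18  1.91 -0.    1.4  -1.39]
```

View pics/m1.png

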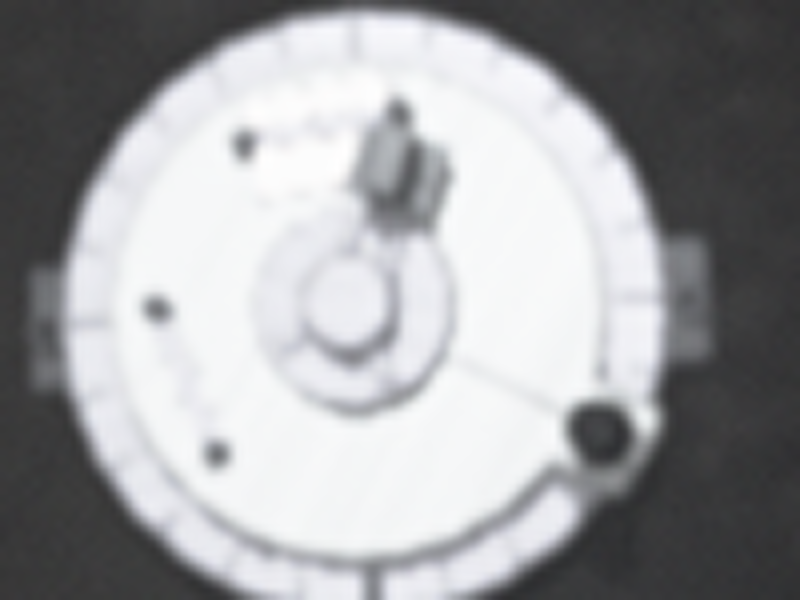

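View pics/m2.png

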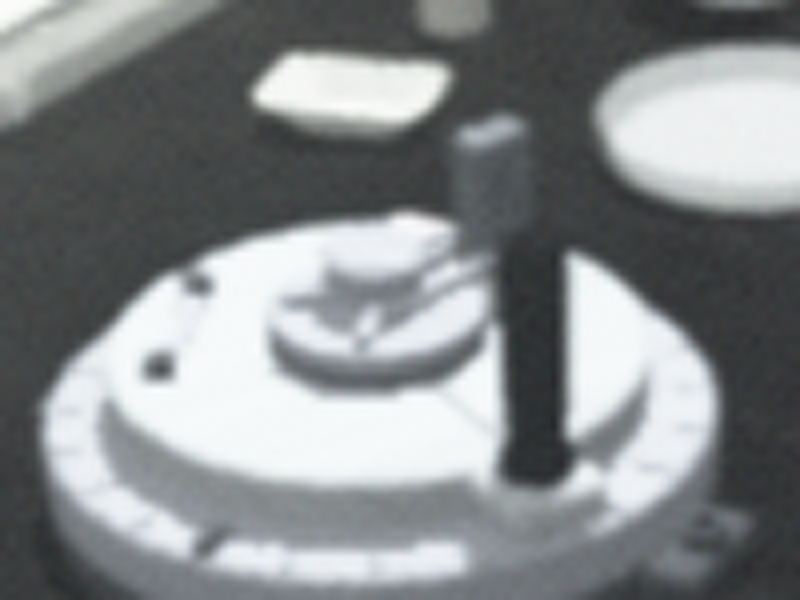

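The clip sits in the groove with the grip up at m1 (385,160); the tips show beyond the head at m1 (288,353) and (390,383), and in the scene crop at (290,300) and (363,338). Measuring seat.

```bash
python3 - <<'E'
from h import *
import pickle
t,s=pickle.load(open('f3.pkl','rb'));C=np.array([.5045,-.1685])
T=lambda u,v:(230+u/8-.45,230+v/8-.45)
S=lambda u,v:(225+u/8-.45,215+v/8-.45)
L=[T(286,354),S(285,300)];R=[T(390,385),S(363,342)];G=[T(384,152),S(492,132)]
for n,p,z in(('L',L,.0545),('R',R,.0545),('G',G,.086)):
    print(n,tri((t,s),p)[0].round(4),np.round(tri((t,s),p)[1],1),onz(t,*p[0],z).round(4),onz(s,*p[1],z).round(4))
g=onz(t,*G[0],.086)[:2]-C;print('grip r',np.linalg.norm(g),np.degrees(np.arctan2(*g[::-1])))
m=(onz(t,*L[0],.0545)+onz(t,*R[0],.0545))[:2]/2-C;print('tip mid r',np.linalg.norm(m),np.degrees(np.arctan2(*m[::-1])))
h=onz(t,*T(600,432),.1)[:2]-C;l=onz(t,*T(373,580),.031)[:2]-C
print('handle',np.linalg.norm(h),np.degrees(np.arctan2(*h[::-1]))%360,'lug',np.degrees(np.arctan2(*l[::-1]))%360)
hd=[T(347,303),S(373,252)];print('head',tri((t,s),hd),onz(t,*hd[0],.068))
E
```

```text
L [ 0.4911 -0.1504  0.0557] [0.7 0.7] [ 0.4915 -0.1508  0.0545] [ 0.4927 -0.1484  0.0545]
R [ 0.4825 -0.177   0.0552] [0.5 0.5] [ 0.4828 -0.1774  0.0545] [ 0.4834 -0.1757  0.0545]
G [ 0.5391 -0.1793  0.0853] [0.6 0.6] [ 0.5393 -0.1799  0.086 ] [ 0.5375 -0.1795  0.086 ]
grip r 0.03667060722534536 -18.14955233843542
tip mid r 0.017870728750191522 165.75305166237146
handle 0.07352540837255281 240.16561551935828 lug 181.0024422540453
head (array([ 0.50300533, -0.16753268,  0.06689534]), [np.float64(0.566753966324385), np.float64(0.5667539663244079)]) [ 0.50322498 -0.16813325  0.068     ]
```

```bash
python3 - <<'E'
import pickle,cv2,numpy as np
a,b=pickle.load(open('f0.pkl','rb')),pickle.load(open('f3.pkl','rb'))
def cen(f,x0,y0,x1,y1,th):
    g=cv2.cvtColor(f["img"],cv2.COLOR_BGR2GRAY)[y0:y1,x0:x1];m=cv2.moments(np.uint8(g>th));return round(m['m10']/m['m00']+x0,1),round(m['m01']/m['m00']+y0,1)
print('crucible scene',cen(a[1],172,252,205,285,130),cen(b[1],172,252,205,285,130))
print('vial scene',cen(a[1],360,222,380,260,130),cen(b[1],360,222,380,260,130))
print('vial top',cen(a[0],325,170,342,195,130),cen(b[0],325,170,342,195,130))
from plant import workorder,sensors
print(sensors.state()['contact_force'],workorder.job_done())
E
```

```text
crucible scene (186.8, 266.1) (187.1, 266.3)
vial scene (368.9, 238.3) (368.5, 237.7)
vial top (333.7, 179.6) (333.7, 179.6)
the job is handed in; nothing more can be done
[-0.74063246 -0.0733776  -1.11491036] None
```

The table is set to 60° and locked with the grey clip, and the job is handed in after about 20 s of the 64 s allowed. I gripped the table by its handle, swung it eight clicks anticlockwise from about −60°, and let it settle in the notch. I then pushed the clip level into the spindle groove and pressed it with up to about 25 N.

**Table angle:** In the last pictures the handle reads about 240.2° and the zero lug about 181°. That puts it at roughly 59–60°, which is the fourth click.

**Clip seating:** The grip centre is 36.7 mm from the axis (36 mm when home), and the tips reach 17.9 mm past it (18 mm when home). The grip's top measures about 85 mm up (86 mm when flat on the collar).

**Vial and crucible:** Both are unmoved, to within 0.7 px in the pictures.

**Not confirmed:** I never saw the 15 N force peak and drop of the snap in the samples. I judged it home from the firm stop, from the clip holding in both directions when pushed and lightly pulled, and from its measured position. While pressing, the tool pitched by about 1° at most and slipped up to 3 mm on the grip; I levelled it before letting go.

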